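Close the photometer and switch it to measure

TASK

Take the photometer's aluminium cover plate out of its rack and lay it flat on the bench, handle up, letting go of it; then take it by the handle, tilt its tongue in under the steel lip of the photometer's pocket and turn it down so that it lies flat and fully home in the pocket. Only when the cover is home and let go, press the round key all the way until it stays down by itself and the square key pops up; do not press the two narrow keys and leave the other things on the bench where they are.

Things in the scene. Friction and masses are not known exactly. Their poses are not given: they have to be found in the camera images.
- photometer: white bench photometer 210 (its x, front to back) x 190 (y) x 63 mm high to its flat deck, fixed to the bench. Origin: centre of its underside; its x axis points from its front (which faces roughly the robot) to its back. Along the front of the deck is a row of four grey keys, behind them a steel lip, behind that the open rectangular pocket.
- pocket (a point): centre of the pocket's floor, 55 mm above the bench, 8 mm below the deck: where the cover plate's origin lies when home. Axes as the photometer's. The pocket is 93 mm long in x (-46.5 to +46.5 mm from here) and 68 mm wide; back and side walls 8 mm high. Its front end (-x) lies under the lip, where two cheeks leave a slot 52 mm wide for the tongue.
- lip_edge (a point): middle of the steel lip's free lower edge, 34.5 mm in front (-x) of pocket and 11 mm above the pocket floor. The lip is 4 mm thick, 72 mm wide, and overhangs the pocket by 12 mm; the pocket's front wall closes the space under it. At a tilt of 20 degrees the tongue goes about 10 mm under the lip before jamming, the rest as it is turned down.
- cover_plate: flat aluminium cover plate 90 (its x) x 64 (y) x 8 mm (z), about 0.15 kg. Origin: centre of its underside. The 14 mm at its -x end is a tongue 48 mm wide. A black straight handle rib stands on its upper face (+z). It starts upright in the rack, tongue end up, the handle on the side away from the robot.
- handle (a point): grip point of the plate's handle rib: 8 mm from the plate's origin towards +x, 32 mm above its underside, 8 mm below the rib's top. The rib is 36 mm long (plate x), 12 mm wide (y) and 32 mm high.
- tongue (a point): middle of the tongue's end edge on the underside of the plate (plate x = -45 mm).
- rack: white plastic rack, 70 x 84 mm base, 36 mm high, fixed to the bench. Origin: centre of the slot at bench level. The slot runs along its y axis, is 11 mm wide and 28 mm deep, its floor 6 mm up; its +x axis points the way the plate's handle faces. Between rack and photometer the bench is free, at least 150 mm wide, from 0.40 to 0.62 m ahead of the robot.
- key_round (a joint): push key of the photometer with a round cap, 25 mm diameter; the caps' tops are 20 mm above the deck when up. Joint: 0 = up, grows as pressed to 0.012 m at the stop; latched about 0.0095. Sprung: 2 N rising to about 8 N at 3 to 4 mm, where it lets any latched key pop up; then easier, until at 10 mm it latches; a hard stop at 12 mm. Let go before 10 mm, it comes back up.
- key_round_top (a point): centre of the top face of key_round. The four keys stand 38 mm apart in one row 72 mm in front of the photometer's origin; their order varies.
- key_square (a joint): push key of the photometer with a square cap, 24 x 24 mm. This key is latched down at the start; the caps' tops are 20 mm above the deck when up. Joint: 0 = up, grows as pressed to 0.012 m at the stop; latched about 0.0095. Same springs and latch as key_round.
- key_square_top (a point): centre of the top face of key_square. The four keys stand 38 mm apart in one row 72 mm in front of the photometer's origin; their order varies.
- key_long (a joint): push key of the photometer with a narrow cap lengthwise, 30 mm front to back and 10 mm wide; the caps' tops are 20 mm above the deck when up. Joint: 0 = up, grows as pressed to 0.012 m at the stop; latched about 0.0095. Same springs and latch as key_round.
- key_long_top (a point): centre of the top face of key_long. The four keys stand 38 mm apart in one row 72 mm in front of the photometer's origin; their order varies.
- key_cross (a joint): push key of the photometer with a narrow cap crosswise, 10 mm front to back and 27 mm wide; the caps' tops are 20 mm above the deck when up. Joint: 0 = up, grows as pressed to 0.012 m at the stop; latched about 0.0095. Same springs and latch as key_round.
- key_cross_top (a point): centre of the top face of key_cross. The four keys stand 38 mm apart in one row 72 mm in front of the photometer's origin; their order varies.
- beaker: bystander: small glass beaker, 56 mm wide, 70 mm high; origin in its underside.
- reagent: bystander: amber glass bottle, 64 mm wide, 130 mm high; origin in its underside.
- jar: bystander: small clear jar, 44 mm wide, 50 mm high; origin in its underside.
- weight: bystander: brass weight, 32 mm wide, 46 mm high; origin in its underside.
- can: bystander: can, 54 mm wide, 90 mm high; origin in its underside.
- dish: bystander: low white dish, 80 mm wide, 16 mm high; origin in its underside.
- spatula: bystander: lab spatula lying on the bench, 160 mm long; origin in its underside.

How it is judged (in metres and radians):
On the way, in this order (a step that is already met when the one before it is completed fails the run):
1. the cover plate lies flat on the bench, handle up, let go (height (world z) of cover_plate below 0.006 m and angle between cover_plate's own z axis and vertical below 0.1 rad and contact force between the fingers and cover_plate below 0.1 N and linear speed of cover_plate below 0.03 m/s), for 0.2 s.
2. the cover plate lies home in the pocket, tongue under the lip, let go, with the round key not yet down (horizontal distance between cover_plate and pocket below 0.006 m and z of cover_plate in the frame of pocket between -0.003 and 0.0025 m and angle between cover_plate's own z axis and vertical below 0.04 rad and angle between the x axis of cover_plate and the x axis of pocket, either way round below 0.1 rad and contact force between the fingers and cover_plate below 0.1 N and linear speed of cover_plate below 0.02 m/s and value of joint key_round below 0.005 m), for 0.2 s.
3. the round key is latched down and the square key is up (value of joint key_round above 0.008 m and value of joint each of key_square, key_long, key_cross below 0.003 m), for 0.2 s.
At the end, for the whole second after the job is handed in: The plate lies in the pocket, let go and at rest: its origin within 6 mm sideways and 2.5 mm in height of the pocket's floor centre, level within 0.04 rad, in line within 0.1 rad; the round key stays down (over 8 mm), the square key and both narrow keys are up (under 3 mm) (all of step 3 and horizontal distance between cover_plate and pocket below 0.006 m and z of cover_plate in the frame of pocket between -0.003 and 0.0025 m and angle between cover_plate's own z axis and vertical below 0.04 rad and angle between the x axis of cover_plate and the x axis of pocket, either way round below 0.1 rad and contact force between the fingers and cover_plate below 0.1 N and linear speed of cover_plate below 0.02 m/s); the robot touches nothing.
It fails at once if a narrow key is pressed (value of joint any of key_long, key_cross above 0.006 m).
It fails at once if a bystander is moved by more than 40 mm (distance of any of beaker, reagent, jar, weight, can, dish, spatula from where it was at the start of the episode above 0.04 m).
It also fails if it takes over 72 s, if anything falls off the work surface, if the arm or the gripper's body presses on something with over 40 N, if the wrist force passes 120 N, or if a joint passes its speed limit or range.

ROBOT

A 6-joint arm with a two-finger parallel gripper is mounted at the origin on the work surface. World frame = base frame: x ahead of the robot, y to its left, z up, the work surface at z = 0. Lengths are in m, angles in degrees, forces in N, time in s.
With the tool pointing down it reaches from about 0.325 to 0.775 m from the base axis. Payload 5.5 kg.
Tool frame: the origin (TCP) lies at the centre of the arm's flange, where the gripper is bolted on; the fingertips stand 182 mm ahead of it and the grasp point (between the pads) lies 163 mm ahead of it; z points along the fingers, y is the direction in which the jaws open and shut (so a half turn about z gives the same grasp; the last joint's range is limited). The gripper opens to 88 mm and grips with 3 to 60 N. Pads are 20 mm wide; open, the fingers measure 115 mm over their backs; the gripper's body (75 mm by 178 mm) begins 61 mm behind the grasp point.
Start: joints at [-76.816, 5.22, 70.514, -0, 104.267, -3.249], TCP at [0.17, -0.576, 0.405] pointing down, gripper open.
Joint ranges: [-164.24, 164.24], [-49.07, 125.15], [9.68, 141.18], [-86.29, 266.29], [3.28, 154.24], [-151.56, 151.56]. Speed limits (degrees/s): [147.25, 147.25, 172.46, 180, 180, 180].

INTERFACE

Orientations are given as [roll, pitch, yaw] about the fixed x, y, z axes, in that order (R = Rz(yaw) Ry(pitch) Rx(roll)).
In Python, from station import r gives the robot as it stands. The module is installed in compiled form; this text tells all that it offers. Calls block until the motion is done:
- r.reach(position, orientation): joint-space move of the TCP to a pose.
- r.servo_line(position, rotation=None, speed=0.15): straight line of the TCP; rotation=None keeps the orientation; speed is the mean speed in m/s.
- r.move_joints(angles): joint-space move.
- r.let_go() and r.grab(squeeze=None): open the fingers fully, or close them until they stop; squeeze is the grip in N (None keeps the last).
- r.wait(seconds).
- r.inverse_kinematics(position, orientation): joint angles nearest the present ones, or None.
- r.sense(): the state.
- r.snapshot(name): name is "scene" or "side" or "wrist"; returns a dict with "frame" (420x560x3 uint8, red, green, blue), "fx", "fy", "cx", "cy" (pixels), "R" (3x3) and "t" (3): a world point X has camera coordinates R X + t. Camera axes: x right, y down, z forward; pixel columns grow to the right and rows downward; lengths in m; the calibration is good to about 2 mm. A picture is of the moment at which its call begins. There is no depth.
A pose or a line that the arm cannot do raises r.IKError and nothing moves.
- r.hand_in(): hands the job in, once; it reports no verdict.
The state is a dict: "clock": time; "joints": joint angles; "joint_vel": joint speeds; "joint_torque": joint torques, N m; "tcp_pos": TCP position; "orientation": TCP orientation; "contact_force": force on the tool from outside, world axes, zero at the start; "torque": the same for the moment, N m; "opening": finger opening in m.
Only numpy, scipy, OpenCV 4.12 (cv2) and the standard library are available. Lean on these libraries where they do the work, as an engineer would, in place of code of your own. Each camera call takes 0.05 s, during which the arm holds its last target.

## Working session

There is one attempt and no reset: what is moved stays moved. The work goes in short steps, each a Python script; the robot and the scene stay as the last script left them, time stands still between calls to the robot, and variables do not carry over. Pictures are saved under pics/ and viewed, and the job is handed in when it is done.

```bash
mkdir -p pics; ls
python3 - <<'E'
from station import r
import cv2,pickle
s=r.sense(); print(s)
for n in ("scene","side","wrist"):
    d=r.snapshot(n); pickle.dump(d,open(f"pics/{n}0.pkl","wb"))
    cv2.imwrite(f"pics/{n}0.png",cv2.resize(d["frame"][:,:,::-1],(800,600),interpolation=cv2.INTER_CUBIC))
    print(n,d["fx"],d["cx"],d["cy"],d["R"],d["t"])
E
```

```text
pics
{'clock': 0.0, 'joints': array([-7.68193785e+01,  5.26222762e+00,  7.05802915e+01, -3.60187426e-04,
        1.04267454e+02, -3.24822849e+00]), 'joint_vel': array([ 0.03093882,  0.04553399, -0.06414621,  0.02002556,  0.0538164 ,
       -0.01468713]), 'joint_torque': array([ 2.09496677e-03, -4.46450937e+01, -4.06442642e+01,  6.99281157e-02,
        2.92561477e-02, -1.39812764e-04]), 'tcp_pos': array([ 0.16970849, -0.57555395,  0.40353141]), 'orientation': array([-1.79890183e+02, -5.88262379e-03,  1.64287559e+01]), 'contact_force': array([ 0.37576564, -0.47621679, -0.30772965]), 'torque': array([ 0.01129715,  0.00349281, -0.00551499]), 'opening': 0.08756661657726691}
scene 491.582008081123 277.51575245399727 209.53261332323422 [[ 0.68701131  0.72658605 -0.00938952]
 [ 0.37717373 -0.36761545 -0.85005815]
 [-0.62109213  0.58045808 -0.52660515]] [-0.36679968 -0.15087121  1.87198852]
side 542.7140499239603 274.7376545783854 215.76808155931542 [[-0.90517095 -0.42501042  0.00563059]
 [-0.23285803  0.48476293 -0.8430789 ]
 [ 0.35558781 -0.76444166 -0.53776041]] [0.48858874 0.2061513  1.18821183]
wrist 327.35801830728957 276.058744191174 209.74732899378992 [[ 0.28232282 -0.95931864 -0.00125395]
 [-0.9180872  -0.27056724  0.28967096]
 [-0.27822603 -0.08062949 -0.95712547]] [-0.59921452 -0.03390141  0.39088324]
```

View pics/scene0.png

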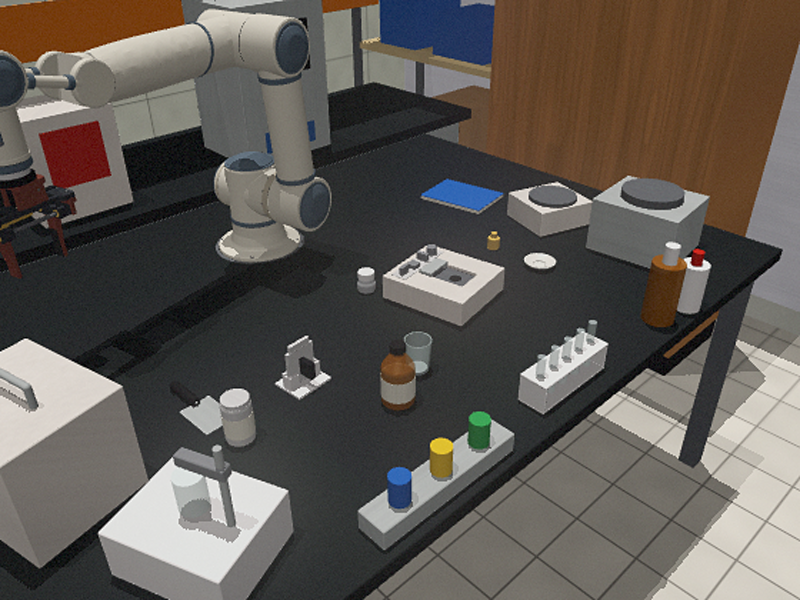

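View pics/side0.png

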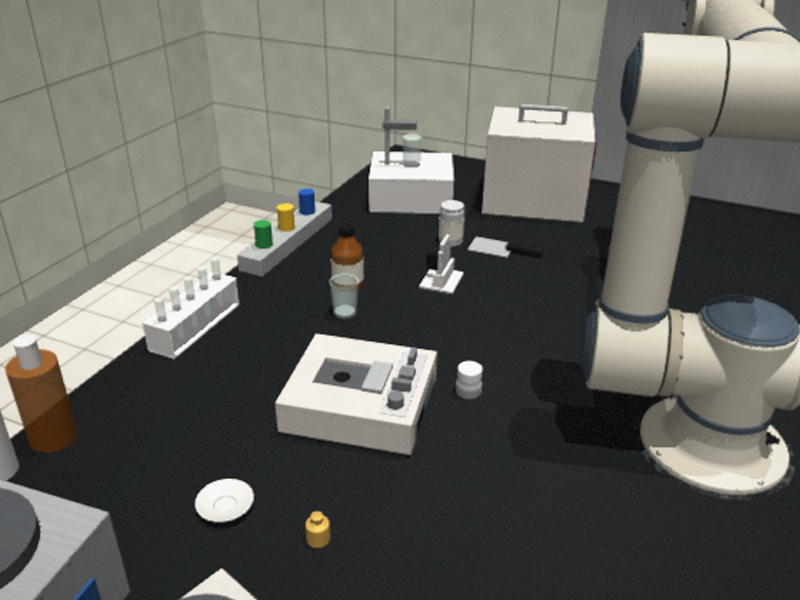

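View pics/wrist0.png

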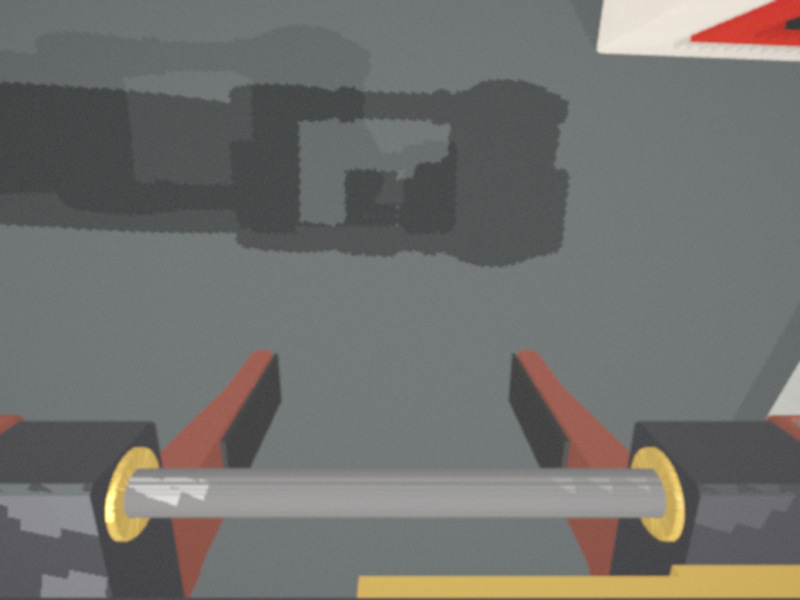

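The scene view shows the rack with the plate at about (302,368) and the photometer at about (445,280). The side view shows them at about (441,265) and (358,395). Next I'll enlarge those areas.

```bash
cat > h.py <<'E'
import numpy as np,cv2,pickle
def crop(d,u0,v0,w,h,name,grid=10):
    s=min(800/w,600/h); f=d["frame"][v0:v0+h,u0:u0+w,::-1]
    im=cv2.resize(f,(int(w*s),int(h*s)),interpolation=cv2.INTER_CUBIC)
    for u in range((u0//grid+1)*grid,u0+w,grid):
        x=int((u-u0+.5)*s); cv2.line(im,(x,0),(x,8),(0,255,255),1); cv2.putText(im,str(u),(x-10,20),0,.38,(0,255,255),1)
    for v in range((v0//grid+1)*grid,v0+h,grid):
        y=int((v-v0+.5)*s); cv2.line(im,(0,y),(8,y),(0,255,255),1); cv2.putText(im,str(v),(10,y+4),0,.38,(0,255,255),1)
    cv2.imwrite(name,im)
def proj(d,X):
    X=np.atleast_2d(X); c=X@np.array(d["R"]).T+np.array(d["t"])
    return np.stack([d["fx"]*c[:,0]/c[:,2]+d["cx"],d["fy"]*c[:,1]/c[:,2]+d["cy"]],1)
def onplane(d,u,v,z):
    R=np.array(d["R"]);t=np.array(d["t"])
    ray=R.T@np.array([(u-d["cx"])/d["fx"],(v-d["cy"])/d["fy"],1]);o=-R.T@t
    return o+ray*(z-o[2])/ray[2]
def tool(pos,yaw): pass
E
python3 - <<'E'
from h import *
for n,a,b in (("scene",(262,165,100,68),(188,230,50,52)),("side",(190,230,120,90),(285,160,50,50))):
    d=pickle.load(open(f"pics/{n}0.pkl","rb"))
    crop(d,*a,f"pics/{n}_ph.png"); crop(d,*b,f"pics/{n}_rk.png",5)
E
```

```text
(no output)
```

View pics/scene_ph.png

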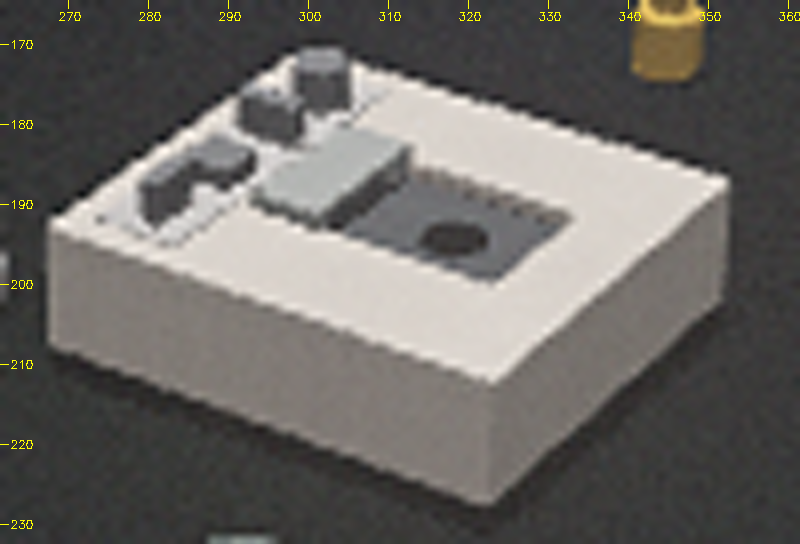

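View pics/side_ph.png

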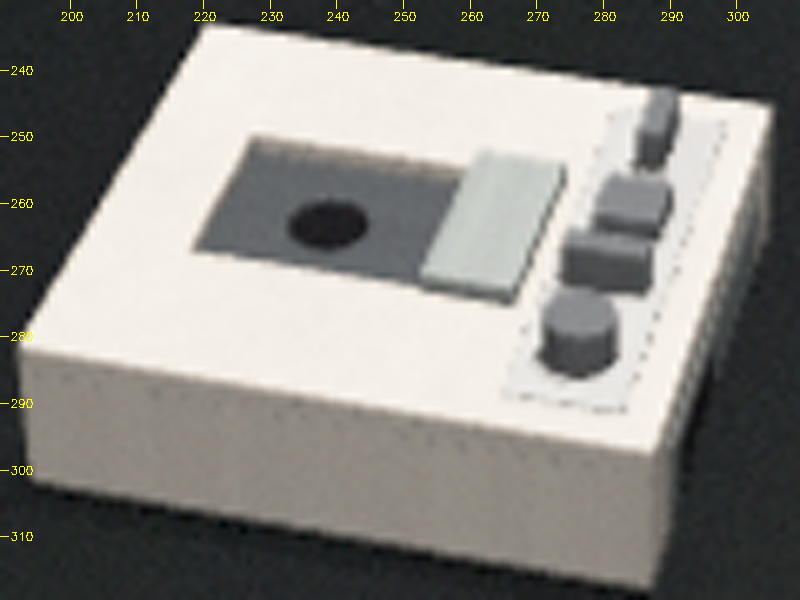

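View pics/scene_rk.png

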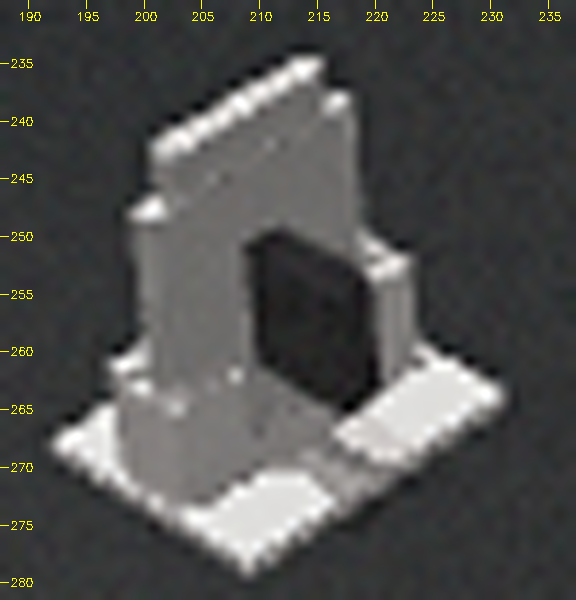

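View pics/side_rk.png

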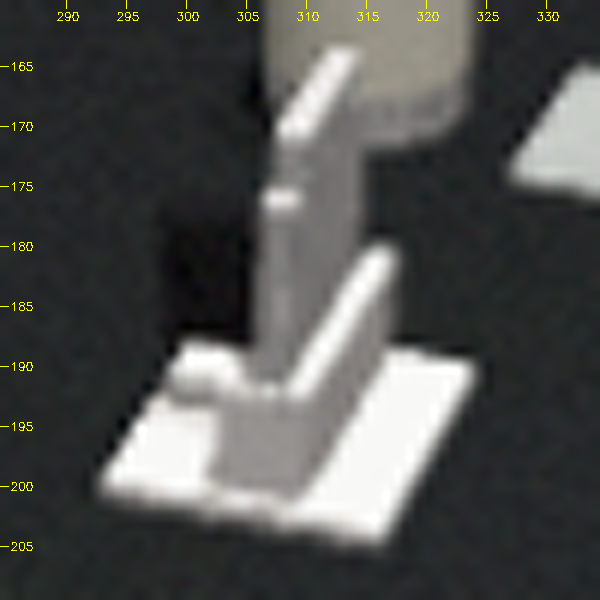

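```bash
cat > fit.py <<'E'
from h import *
from scipy.optimize import least_squares
sc=pickle.load(open("pics/scene0.pkl","rb"));sd=pickle.load(open("pics/side0.pkl","rb"))
def T(p,L):
    c,s=np.cos(p[2]),np.sin(p[2]); L=np.array(L)
    return np.c_[p[0]+c*L[:,0]-s*L[:,1],p[1]+s*L[:,0]+c*L[:,1],L[:,2]]
def fit(obs,x0,name,extra=0):
    def f(p):
        out=[]
        for d,L,uv in obs:
            Lx=[(l[0]+(p[3] if len(l)>3 else 0),l[1],l[2]) for l in L]
            out.append(proj(d,T(p,Lx))-np.array(uv))
        return np.concatenate(out).ravel()
    s=least_squares(f,x0,loss='soft_l1'); print(name,s.x[:2],np.degrees(s.x[2]),s.x[3:]); print(np.round(f(s.x).reshape(-1,2),1).tolist())
    return s.x
a,b,h=.105,.095,.063
P=[(sc,[(-a,-b,h),(-a,b,h),(a,b,h),(a,-b,h),(-a,-b,0),(a,-b,0),(a,b,0),(.0465,.034,h,1),(.0465,-.034,h,1)],
 [(267.7,191.5),(300,170.5),(352.5,187),(323,212),(267.7,207.5),(322.5,227.7),(351.5,202),(332.8,191.5),(322.5,199.5)]),
 (sd,[(-a,-b,h),(-a,b,h),(a,b,h),(a,-b,h),(-a,b,0),(a,b,0),(.0465,-.034,h,1),(.0465,.034,h,1)],
 [(305,245),(287,297.5),(193,281.7),(220,233.5),(287,317.5),(194.5,302.5),(228,250),(218.5,267.2)])]
if __name__=="__main__":
    for d in (sc,sd): print("cam",-np.array(d["R"]).T@d["t"])
    print(onplane(sd,237,262,.06),onplane(sc,209,270,0))
    fit(P,[.55,0,0,0],"photo")
    fit(P[:1],[.55,0,0,0],"photo sc")
    fit(P[1:],[.55,0,0,0],"photo sd")
    for z in (.006,):
      a,b=.035,.042
      R=[(sc,[(-a,-b,z),(a,-b,z),(a,b,z)],[(192,268),(209,278.5),(231,263.3)]),
       (sd,[(-a,-b,z),(-a,b,z),(a,b,z),(a,-b,z)],[(324,189.7),(316,203.8),(293,199.5),(301,188)])]
      x0=[*onplane(sc,210,265,0)[:2],0]
      fit(R,x0,"rack");fit(R[:1],x0,"rack sc");fit(R[1:],x0,"rack sd")
E
python3 fit.py
```

```text
cam [ 1.47157752 -0.87556192  0.85410542]
cam [0.06774667 1.01603942 0.81002405]
[0.55798156 0.16319276 0.06      ] [ 0.56242623 -0.28708782  0.        ]
photo [0.52562099 0.15568984] 11.417480800138295 [0.01919252]
[[-0.6, 1.6], [-0.8, 0.2], [0.2, 0.2], [0.2, 0.5], [-0.2, 2.1], [-0.1, 2.1], [-0.1, 1.6], [0.3, -0.1], [-0.2, 0.8], [0.1, 0.7], [0.5, 0.1], [-1.0, 0.1], [0.3, -0.2], [-0.0, 2.7], [-0.3, 1.5], [0.0, 0.0], [0.1, 0.3]]
photo sc [0.5215569  0.16112089] 10.807770867135307 [0.0194453]
[[-0.3, 0.3], [-0.2, -0.7], [0.4, -0.6], [-0.1, -0.6], [0.1, 0.8], [-0.4, 1.0], [0.1, 0.8], [0.5, -0.9], [-0.1, -0.2]]
photo sd [0.52661765 0.15384247] 11.638517478872984 [0.01919279]
[[-0.1, 0.0], [0.6, -0.6], [-0.8, -0.4], [0.1, -0.6], [0.1, 1.9], [-0.1, 1.0], [-0.1, -0.5], [0.1, -0.2]]
rack [ 0.55865172 -0.27420624] 6.186886582948144 []
[[-0.2, -0.1], [0.2, -0.1], [0.4, 0.1], [-0.2, 0.2], [0.4, -0.1], [-0.0, 0.0], [0.3, -1.9]]
rack sc [ 0.55836752 -0.27468268] 6.450703608419268 []
[[-0.4, -0.0], [0.1, -0.1], [0.2, 0.1]]
rack sd [ 0.55850263 -0.2729524 ] 6.263855811641312 []
[[-0.3, 0.4], [0.3, 0.2], [-0.1, 0.3], [0.1, -1.7]]
```

```bash
cat >> h.py <<'E'
from scipy.spatial.transform import Rotation as Ro
def rpy(M): return Ro.from_matrix(M).as_euler('xyz',degrees=True)
def toolpose(g,yaw,tilt,depth=0.163,flip=False):
    """g grasp point; jaws (tool y) horizontal, perpendicular to heading yaw(deg); tilt>0: tool z leans forward (+heading)"""
    a,t=np.radians(yaw),np.radians(tilt)
    f=np.array([np.cos(a),np.sin(a),0]); z=np.sin(t)*f+np.array([0,0,-np.cos(t)])
    y=np.array([np.sin(a),-np.cos(a),0])  # tool y = -left
    if flip: y=-y
    x=np.cross(y,z); M=np.c_[x,y,z]
    return np.array(g)-depth*z, rpy(M)
E
python3 - <<'E'
from h import *
from station import r
sc=pickle.load(open("pics/scene0.pkl","rb"));sd=pickle.load(open("pics/side0.pkl","rb"));w=pickle.load(open("pics/wrist0.pkl","rb"))
q=lambda d,u,v:np.round(onplane(d,u*.7,v*.7,0)[:2],3)
print("reagent",q(sc,398,405),q(sd,347,283)); print("beaker",q(sc,417,370),q(sd,345,315)); print("can",q(sc,238,440),q(sd,452,240))
print("jar",q(sc,367,290),q(sd,469,393)); print("weight",q(sc,493,247),"dish",q(sc,540,265),"spat",q(sc,200,410),q(sd,500,248))
R=np.array(w["R"]);C=-R.T@w["t"]; s=r.sense()
Rt=Ro.from_euler('xyz',s["orientation"],degrees=True).as_matrix()
print("cam in tool",Rt.T@(C-s["tcp_pos"]), "axes",(R@Rt).round(3))
s0=r.sense()["joints"]
for nm,g,yaw,t in (("rack",(.586,-.272,.051),6.3,-45),("rack40",(.586,-.272,.051),6.3,-35),("up",(.586,-.272,.12),6.3,-45),("flat",(.5,-.09,.032),6.3,45),("look",(.5,-.27,.25),6.3,0),("ins",(.55,.16,.09),11.4,20)):
  for fl in (0,1):
    p,o=toolpose(g,yaw,t,flip=fl); j=r.inverse_kinematics(p,o); print(nm,fl,p.round(3),None if j is None else np.round(j,1))
E
```

```text
reagent [ 0.737 -0.188] [ 0.728 -0.182]
beaker [ 0.686 -0.088] [ 0.675 -0.074]
can [ 0.61  -0.454] [ 0.604 -0.453]
jar [0.385 0.045] [0.378 0.046]
weight [0.452 0.426] dish [0.596 0.435] spat [ 0.493 -0.461] [ 0.494 -0.463]
cam in tool [ 0.08046684 -0.00028704  0.02055238] axes [[-0.001  1.    -0.   ]
 [-0.957 -0.001 -0.29 ]
 [-0.29   0.     0.957]]
rack 0 [ 0.701 -0.259  0.166] [-19.   52.5  37.7 -23.1 129.5  56.3]
rack 1 [ 0.701 -0.259  0.166] [ -19.    52.5   37.7  -23.1  129.5 -123.7]
rack40 0 [ 0.679 -0.262  0.185] [-20.4  43.5  47.4 -17.3 120.   58.8]
rack40 1 [ 0.679 -0.262  0.185] [ -20.4   43.5   47.4  -17.3  120.  -121.2]
up 0 [ 0.701 -0.259  0.235] [-19.   50.7  33.5 -25.4 135.   52.9]
up 1 [ 0.701 -0.259  0.235] [ -19.    50.7   33.5  -25.4  135.  -127.1]
flat 0 [ 0.385 -0.103  0.147] [-30.  -42.6 139.8  33.6  49.2  39. ]
flat 1 [ 0.385 -0.103  0.147] [ -30.   -42.6  139.8   33.6   49.2 -141. ]
look 0 [ 0.5   -0.27   0.413] [-31.8   0.4  74.6  -0.  105.   51.9]
look 1 [ 0.5   -0.27   0.413] [ -31.8    0.4   74.6    0.   105.  -128.1]
ins 0 [0.495 0.149 0.243] [ 13.2 -14.9 106.9  -0.7  68.   91.9]
ins 1 [0.495 0.149 0.243] [ 13.2 -14.9 106.9  -0.7  68.  -88.1]
```

Run:
```python
from h import *
from station import r
p,o=toolpose((.56,-.272,.33-.163),6.3,0); r.reach(p,o)
d=r.snapshot("wrist"); pickle.dump(d,open("pics/w1.pkl","wb")); crop(d,0,0,560,420,"pics/w1.png",40); print(r.sense()["clock"],r.sense()["tcp_pos"])
for nm,g,yaw,t in (("rack",(.584,-.272,.051),6.3,-30),("up",(.584,-.272,.16),6.3,-30),("mid",(.57,-.18,.16),6.3,15),("flat1",(.55,-.09,.08),6.3,60),("flat",(.55,-.09,.032),6.3,60)):
    p,o=toolpose(g,yaw,t); j=r.inverse_kinematics(p,o); print(nm,p.round(3),None if j is None else np.round(j,1))
```

```text
2.0167 [ 0.55950204 -0.27300712  0.33025875]
rack [ 0.665 -0.263  0.192] [-21.2  38.8  52.6 -14.8 115.   59.4]
up [ 0.665 -0.263  0.301] [-21.2  36.7  44.5 -16.3 124.8  56.2]
mid [ 0.528 -0.185  0.317] [-25.1  -7.   92.    7.8  82.2  58.4]
flat1 [ 0.41  -0.105  0.162] [-31.2 -40.5 140.8  55.   40.1  21.4]
flat [ 0.41  -0.105  0.114] None
```

View pics/w1.png

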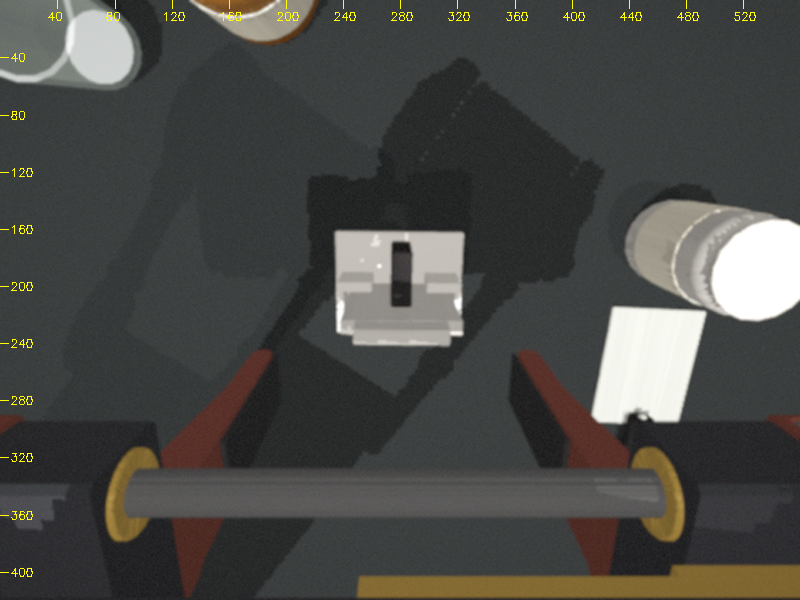

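Run:
```python
from h import *
from station import r
d=pickle.load(open("pics/w1.pkl","rb")); crop(d,220,150,120,90,"pics/w1c.png",10)
for t in (60,57,55,50):
  for x in (.52,.55,.57,.59,.61):
   for y in (-.09,-.1):
    for yaw in (6.3,-9,20):
     p,o=toolpose((x,y,.032),yaw,t); j=r.inverse_kinematics(p,o)
     if j is not None: print(t,x,y,yaw,np.round(j,1))
```

```text
60 0.52 -0.09 20 [-43.  -28.2 139.   66.9  57.   -6.5]
60 0.52 -0.1 20 [-44.3 -26.7 138.   67.1  57.9  -7.6]
60 0.55 -0.09 20 [-39.5 -22.3 135.   68.6  53.3  -7.2]
60 0.55 -0.1 20 [-40.8 -21.1 134.1  68.7  54.2  -8.1]
60 0.57 -0.09 6.3 [-29.3 -29.1 139.5  66.1  33.5   8.2]
60 0.57 -0.09 20 [-37.4 -18.7 132.3  69.6  51.1  -7.5]
60 0.57 -0.1 6.3 [-30.9 -28.  138.8  67.   34.7   6.5]
60 0.57 -0.1 20 [-38.7 -17.5 131.5  69.7  52.1  -8.3]
60 0.59 -0.09 6.3 [-27.6 -24.5 136.5  68.1  31.4   6.6]
60 0.59 -0.09 -9 [-14.7 -29.  139.4  27.   10.8  60.6]
60 0.59 -0.09 20 [-35.6 -15.2 129.7  70.6  49.2  -7.7]
60 0.59 -0.1 6.3 [-29.1 -23.6 135.9  68.8  32.6   5.2]
60 0.59 -0.1 -9 [-16.4 -28.6 139.2  34.1  11.5  52.7]
60 0.59 -0.1 20 [-36.8 -14.2 128.9  70.5  50.2  -8.4]
60 0.61 -0.09 6.3 [-26.1 -20.2 133.5  69.8  29.6   5.3]
60 0.61 -0.09 -9 [-13.8 -24.1 136.2  27.6   9.   60.3]
60 0.61 -0.09 20 [-33.8 -11.9 127.   71.3  47.6  -7.8]
60 0.61 -0.1 6.3 [-27.5 -19.5 132.9  70.4  30.8   4. ]
60 0.61 -0.1 -9 [-15.5 -23.7 136.   35.4   9.7  51.8]
60 0.61 -0.1 20 [-35.1 -11.  126.2  71.3  48.6  -8.5]
57 0
[... 3463 characters left out ...]
1 20 [-34.4 -19.  127.1  52.8  51.5   8.7]
50 0.59 -0.09 6.3 [-24.6 -23.7 130.5  42.8  35.4  32. ]
50 0.59 -0.09 -9 [-14.1 -27.  132.7   9.4  24.7  78.1]
50 0.59 -0.09 20 [-31.6 -16.5 125.1  52.7  49.   10.2]
50 0.59 -0.1 6.3 [-26.1 -23.  130.   43.9  36.2  30. ]
50 0.59 -0.1 -9 [-15.7 -26.6 132.5  12.3  24.8  74.4]
50 0.59 -0.1 20 [-32.8 -15.6 124.4  53.   49.8   9.1]
50 0.61 -0.09 6.3 [-23.4 -19.8 127.6  42.9  33.8  32.2]
50 0.61 -0.09 -9 [-13.3 -22.6 129.7   8.4  23.2  79.4]
50 0.61 -0.09 20 [-30.1 -13.1 122.4  52.9  47.5  10.7]
50 0.61 -0.1 6.3 [-24.7 -19.1 127.1  44.1  34.6  30.3]
50 0.61 -0.1 -9 [-14.9 -22.3 129.5  11.4  23.4  75.7]
50 0.61 -0.1 20 [-31.3 -12.4 121.7  53.2  48.3   9.6]
```

View pics/w1c.png

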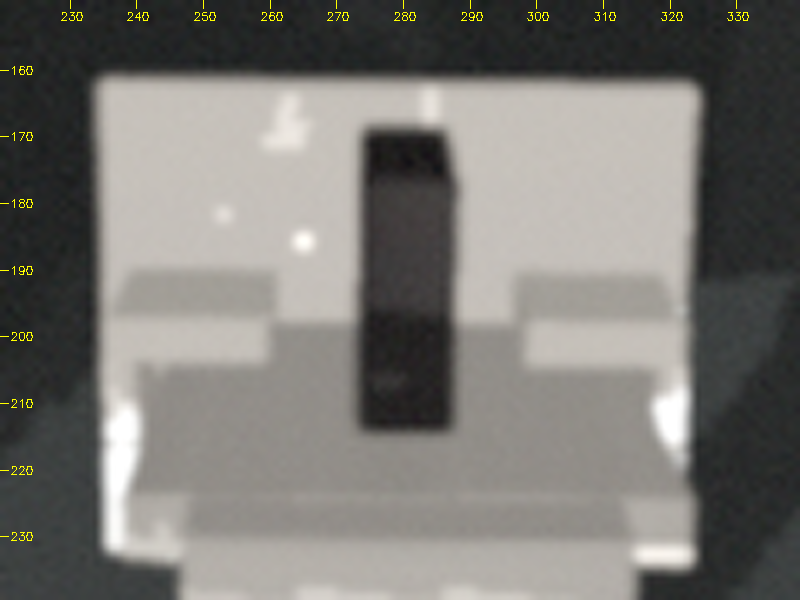

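Run:
```python
from h import *
d=pickle.load(open("pics/w1.pkl","rb"))
q=lambda u,v,z:print(u,v,z,onplane(d,u,v,z).round(4))
q(274.5,177,.061);q(287.3,177,.061);q(273.5,214,.061);q(287,214,.061)
print("base");q(234.2,161.5,.006);q(324,162,.006)
print("plate top shoulder z .082");q(235,232.5,.082);q(324,234,.082)
print("plate top tongue front edge z .096");q(247.5,231,.096);q(314.5,231,.096)
print("wall inner");q(260,204,.036);q(298,204,.036)
```

```text
274.5 177 0.061 [ 0.5907 -0.2681  0.061 ]
287.3 177 0.061 [ 0.5918 -0.2779  0.061 ]
273.5 214 0.061 [ 0.5609 -0.2705  0.061 ]
287 214 0.061 [ 0.562  -0.2812  0.061 ]
base
234.2 161.5 0.006 [ 0.5904 -0.2303  0.006 ]
324 162 0.006 [ 0.599  -0.3133  0.006 ]
plate top shoulder z .082
235 232.5 0.082 [ 0.5501 -0.243   0.082 ]
324 234 0.082 [ 0.556  -0.3089  0.082 ]
plate top tongue front edge z .096
247.5 231 0.096 [ 0.5576 -0.2529  0.096 ]
314.5 231 0.096 [ 0.5627 -0.2993  0.096 ]
wall inner
260 204 0.036 [ 0.5608 -0.2586  0.036 ]
298 204 0.036 [ 0.5644 -0.2914  0.036 ]
```

Run:
```python
from h import *
from station import r
g=np.array([.5833,-.2738,.051]); yaw=6.
p,o=toolpose(g,yaw,-30); pp,_=toolpose(g,yaw,-30,depth=.163+.085)
r.reach(pp,o); r.servo_line(p,speed=.1)
d=r.snapshot("wrist"); crop(d,0,0,560,420,"pics/w2.png",40)
s=r.sense(); print(s["clock"],s["contact_force"].round(2),s["tcp_pos"]-p)
```

```text
3.825 [ 0.24 -0.42  0.59] [ 2.74946221e-04 -9.45184916e-05  1.41078002e-03]
```

View pics/w2.png

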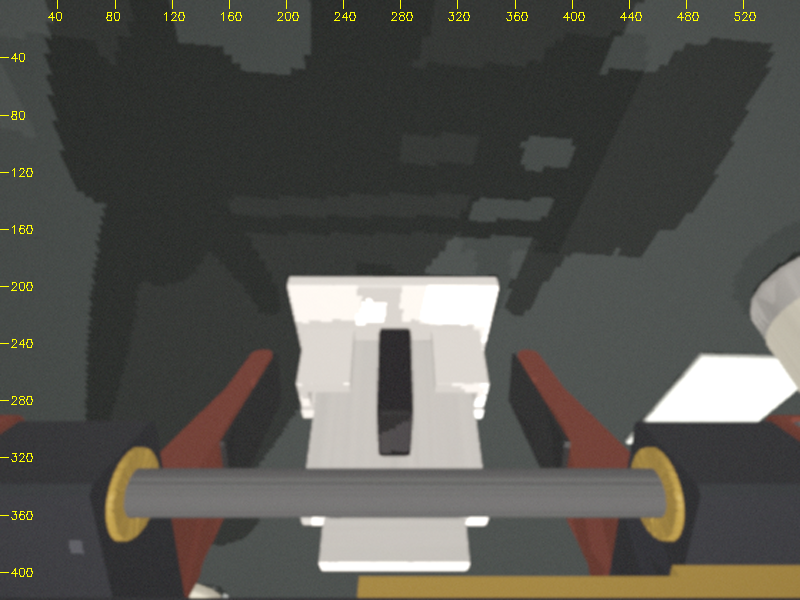

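The rib sits centred between the fingers at column 276, and both fingers clear the rack walls. I'll grip and lift.

Run:
```python
from h import *
from station import r
g=np.array([.5833,-.2738,.051]); yaw=6.
r.grab(30); s=r.sense(); print(s["opening"],s["contact_force"].round(2))
p,o=toolpose(g+[0,0,.05],yaw,-30); r.servo_line(p,speed=.1)
p,o=toolpose(g+[0,0,.11],yaw,-30); r.servo_line(p,speed=.2)
s=r.sense(); print(s["clock"],s["opening"],s["contact_force"].round(2))
d=r.snapshot("side"); pickle.dump(d,open("pics/s3.pkl","wb")); crop(d,180,80,240,180,"pics/s3.png",20)
d=r.snapshot("wrist"); crop(d,0,0,560,420,"pics/w3.png",40)
# IK chain test
q=None
for gg,t in (((.58,-.2,.16),10),((.59,-.095,.12),60),((.59,-.095,.0325),60)):
    p,o=toolpose(gg,6,t); j=r.inverse_kinematics(p,o); print(t,None if j is None else np.round(j,1))
```

```text
0.011791242062238326 [ 1.14  0.65 -0.31]
6.075 0.011647657399964206 [-0.36  0.15 -1.59]
10 [-25.   -0.6  85.3   5.1  86.8  59.1]
60 [-28.2 -34.1 132.9  51.6  38.4  26.6]
60 [-28.2 -24.3 136.3  68.2  31.6   6.5]
```

View pics/s3.png

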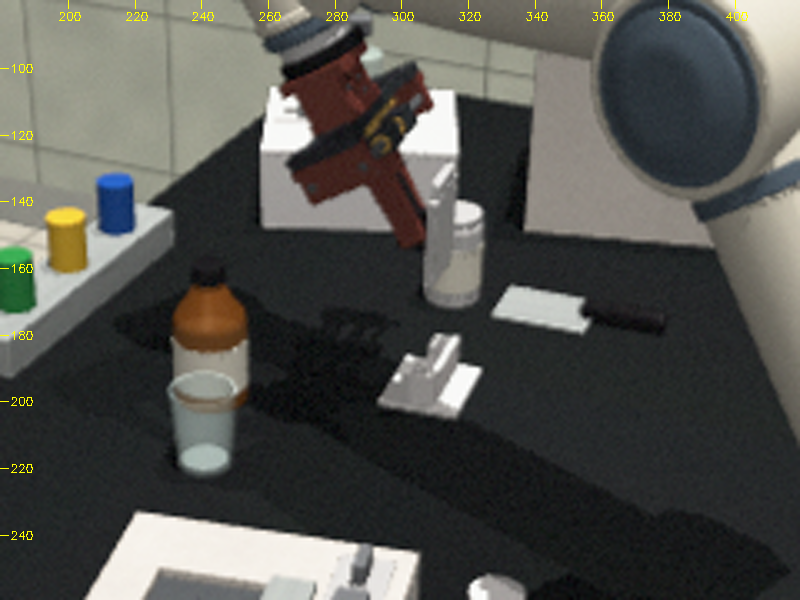

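View pics/w3.png

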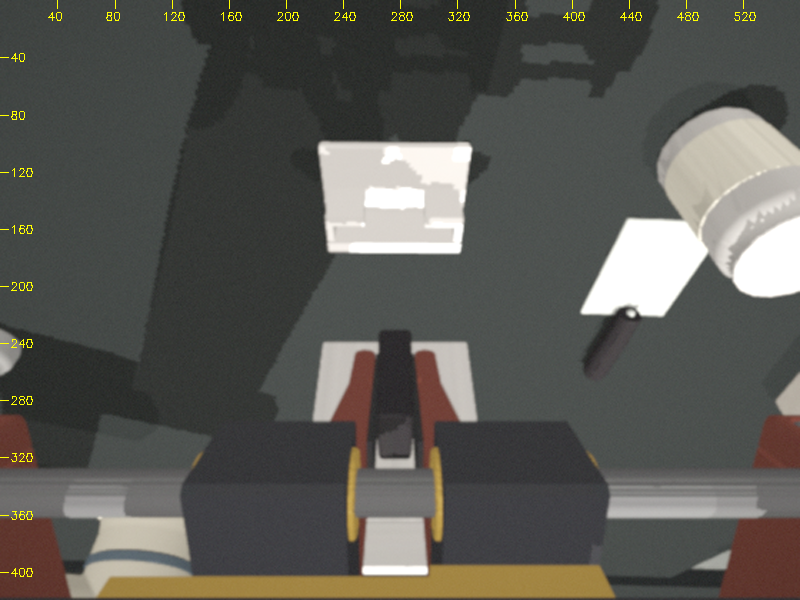

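Run:
```python
from h import *
from station import r
for gg,t in (((.58,-.2,.17),10),((.58,-.095,.12),60)):
    p,o=toolpose(gg,6,t); r.reach(p,o)
p,o=toolpose((.58,-.095,.045),6,60); r.servo_line(p,speed=.12)
s=r.sense(); print(s["clock"],s["opening"],s["contact_force"].round(2))
d=r.snapshot("side"); pickle.dump(d,open("pics/s4.pkl","wb")); crop(d,200,120,200,150,"pics/s4.png",20)
d=r.snapshot("scene"); crop(d,180,130,200,150,"pics/c4.png",20)
```

```text
8.6083 0.011667299358217944 [ 0.46 -0.28 -1.08]
```

View pics/s4.png

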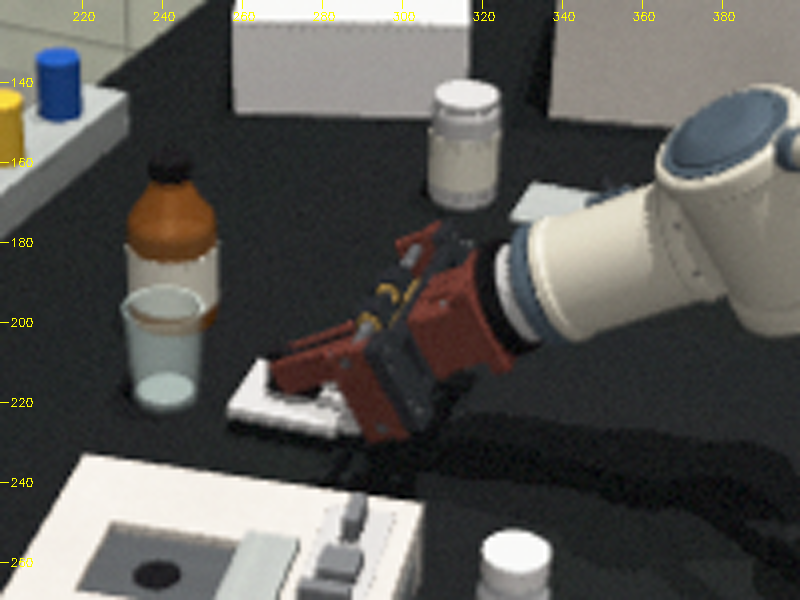

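View pics/c4.png

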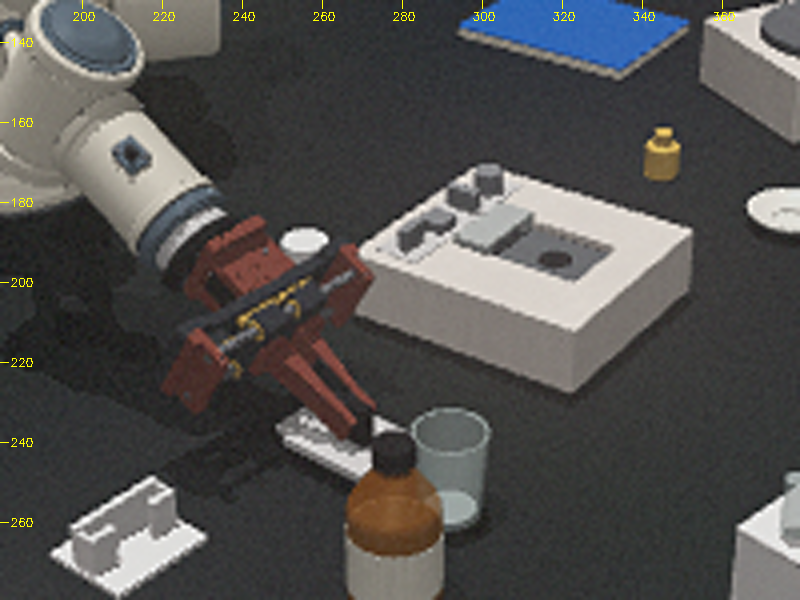

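The plate is held level just above the bench, clear of the beaker. I'll lower it until it touches.

Run:
```python
from h import *
from station import r
f0=r.sense()["contact_force"]
for z in (.036,.034,.033,.032,.031,.030,.029):
    p,o=toolpose((.58,-.095,z),6,60); r.servo_line(p,speed=.05)
    s=r.sense(); print(z,(s["contact_force"]-f0).round(2),s["tcp_pos"][2]-p[2])
    if s["contact_force"][2]-f0[2]>4: break
r.let_go(); r.wait(.3)
print(r.sense()["clock"],r.sense()["contact_force"])
# back out along tool axis
p2,o=toolpose((.58,-.095,z),6,60,depth=.163+.03); r.servo_line(p2,speed=.15)
d=r.snapshot("side"); pickle.dump(d,open("pics/s5.pkl","wb")); crop(d,220,160,120,90,"pics/s5.png",10)
d=r.snapshot("wrist"); pickle.dump(d,open("pics/w5.pkl","wb")); crop(d,0,0,560,420,"pics/w5.png",40)
```

```text
0.036 [-0.21 -1.34 -0.71] 0.00023440750666005317
0.034 [ 0.   -1.33 -0.84] 0.0001372184515395225
0.033 [-0.55 -1.68 -0.56] -4.057623780120978e-05
0.032 [-0.83 -0.91 -0.28] -6.275607612070411e-05
0.031 [ 0.69 -0.95  1.99] 0.0006974899750719493
0.03 [-0.62 -0.52  5.47] 0.001433362273538727
11.825 [-0.29827526 -0.72166123 -0.36392301]
```

View pics/s5.png

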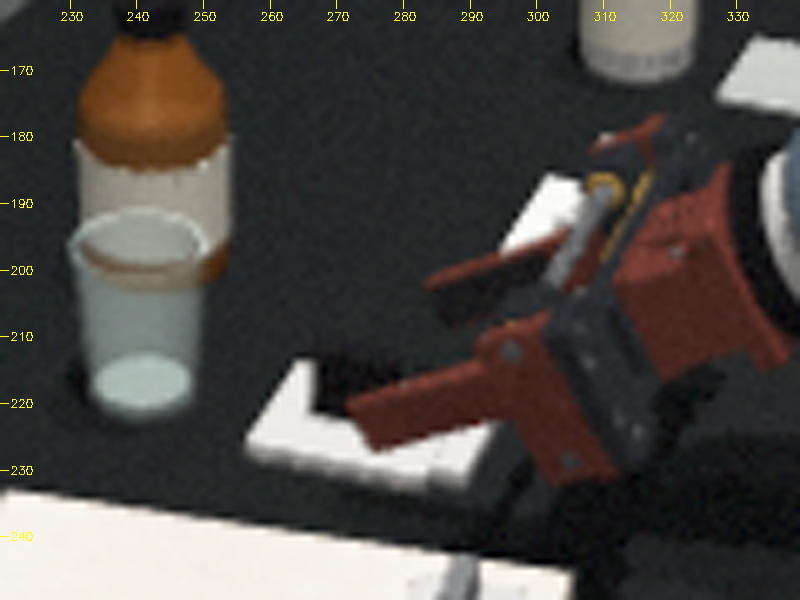

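View pics/w5.png

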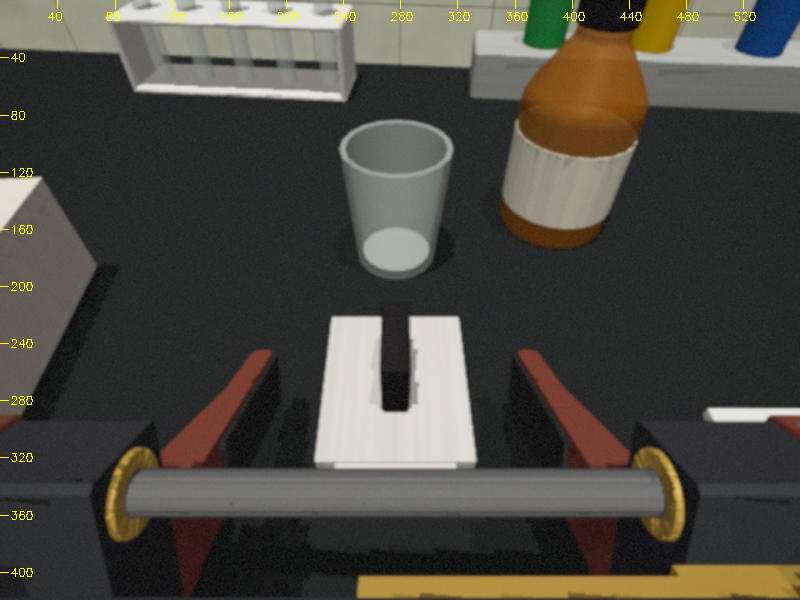

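Run:
```python
from h import *
from station import r
p2,o=toolpose((.58,-.095,.03),6,60,depth=.163+.12); r.servo_line(p2,speed=.25)
p,o=toolpose((.55,.160,.33-.163),11.4,0); r.reach(p,o); r.wait(.2)
d=r.snapshot("wrist"); pickle.dump(d,open("pics/w6.pkl","wb")); crop(d,0,0,560,420,"pics/w6.png",40);crop(d,140,90,300,225,"pics/w6c.png",20)
p,o=toolpose((.575,-.095,.33-.163),6,0); r.reach(p,o); r.wait(.2)
d=r.snapshot("wrist"); pickle.dump(d,open("pics/w7.pkl","wb")); crop(d,0,0,560,420,"pics/w7.png",40);crop(d,200,120,160,120,"pics/w7c.png",10)
print(r.sense()["clock"])
```

```text
Traceback (most recent call last):
station.IKError: the arm cannot follow that straight line within its joint ranges
```

Run:
```python
from h import *
from station import r
s=r.sense(); print(s["clock"])
for k in (.1,.08,.06):
    try: r.servo_line(s["tcp_pos"]+[0,0,k],speed=.25); print(k); break
    except r.IKError: pass
p,o=toolpose((.55,.160,.33-.163),11.4,0); r.reach(p,o); r.wait(.2)
d=r.snapshot("wrist"); pickle.dump(d,open("pics/w6.pkl","wb")); crop(d,0,0,560,420,"pics/w6.png",40);crop(d,140,90,300,225,"pics/w6c.png",20)
p,o=toolpose((.575,-.095,.33-.163),6,0); r.reach(p,o); r.wait(.2)
d=r.snapshot("wrist"); pickle.dump(d,open("pics/w7.pkl","wb")); crop(d,0,0,560,420,"pics/w7.png",40);crop(d,200,120,160,120,"pics/w7c.png",10)
print(r.sense()["clock"])
```

```text
12.275
0.1
15.3333
```

View pics/w6.png

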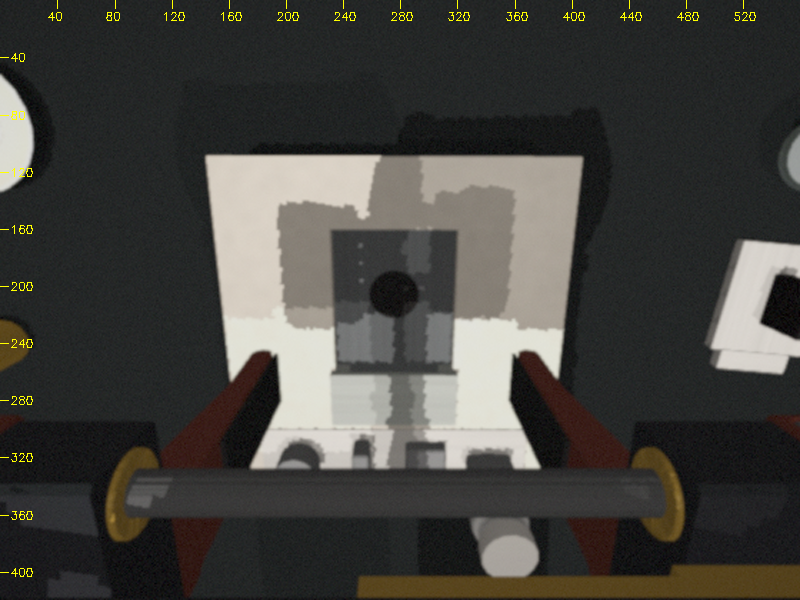

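View pics/w6c.png

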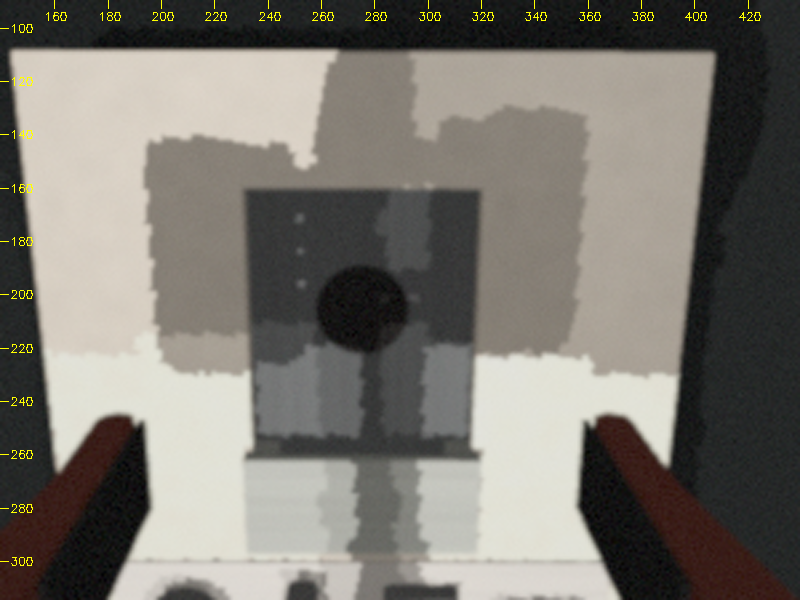

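View pics/w7c.png

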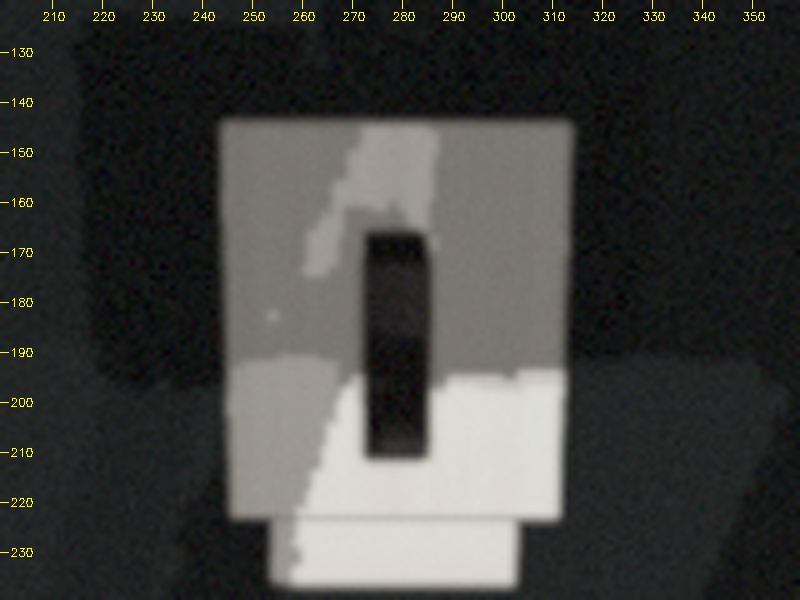

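Run:
```python
from h import *
import fit
w6=pickle.load(open("pics/w6.pkl","rb"));w7=pickle.load(open("pics/w7.pkl","rb"))
a,b,h=.105,.095,.063
ob=[(w6,[(a,b,h),(a,-b,h),(.0465,.034,h,1),(.0465,-.034,h,1),(-.0345,.036,.07,1),(-.0345,-.036,.07,1)],
 [(144,108.5),(407,109),(231.5,160.5),(319.5,160.5),(231.5,260.3),(319.5,260.3)])]
x=fit.fit(ob,[.526,.156,.2,.019],"photo wrist")
pk=fit.T(x,[(x[3],0,.055)])[0]; print("pocket",pk)
fit.fit(ob[:1]+fit.P,[.526,.156,.2,.019],"photo all")
pl=[(w7,[(.045,.032,.008),(.045,-.032,.008),(-.031,.032,.008),(-.031,-.032,.008),(-.045,.024,.008),(-.045,-.024,.008)],
 [(243.5,143.7),(314.3,143.7),(245.3,223.7),(311.8,224),(254,236.7),(303,237)])]
fit.fit(pl,[.58,-.095,.1],"plate")
rb=[(w7,[(.026,.006,.04),(.026,-.006,.04),(-.010,.006,.04),(-.010,-.006,.04)],[(272.5,173),(285.5,173),(272.3,211),(285.5,211)])]
fit.fit(rb,[.58,-.095,.1],"rib")
```

```text
photo wrist [0.52662822 0.1545648 ] 11.153665066526054 [0.02205319]
[[-0.6, 0.1], [0.7, 0.0], [-1.2, -1.0], [1.3, -0.8], [-1.0, 1.6], [0.8, 1.7]]
pocket [0.54826487 0.15883079 0.055     ]
photo all [0.52651187 0.15457359] 11.222634550080873 [0.02173665]
[[-0.8, 0.4], [0.5, 0.0], [-1.4, -0.4], [1.1, -0.3], [-1.0, 2.1], [0.7, 2.1], [-0.7, 1.7], [-0.7, 0.4], [0.3, 0.4], [-0.0, 0.8], [-0.3, 2.3], [-0.3, 2.4], [-0.1, 1.9], [0.9, 0.4], [0.4, 1.3], [0.0, 0.4], [0.1, -0.2], [-1.1, -0.4], [0.4, -0.6], [-0.4, 2.3], [-0.4, 0.9], [-1.1, -0.5], [-1.1, -0.3]]
plate [ 0.5816485  -0.09500083] 5.9650718741623905 []
[[0.2, 0.4], [-0.1, 0.6], [0.4, -0.4], [-0.4, -0.6], [0.2, -0.0], [-0.2, -0.2]]
rib [ 0.58131751 -0.09498785] 6.105408252922629 []
[[-0.7, -1.4], [0.7, -1.4], [-0.4, 1.9], [0.4, 1.9]]
```

Run:
```python
from h import *
from station import r
g=np.array([.5896,-.0942,.033])
p,o=toolpose(g+[0,0,.06],6,0); r.reach(p,o)
p,o=toolpose(g,6,0); r.servo_line(p,speed=.1); r.wait(.2)
s=r.sense(); print(s["clock"],s["tcp_pos"]-p,s["contact_force"].round(2),s["orientation"]-o)
d=r.snapshot("wrist"); pickle.dump(d,open("pics/w8.pkl","wb")); crop(d,120,150,320,240,"pics/w8.png",20)
```

```text
16.6833 [ 2.88449563e-04 -6.34991509e-05  1.01440061e-03] [0.01 0.16 0.55] [-0.02888689 -0.08824335  0.00038313]
```

View pics/w8.png

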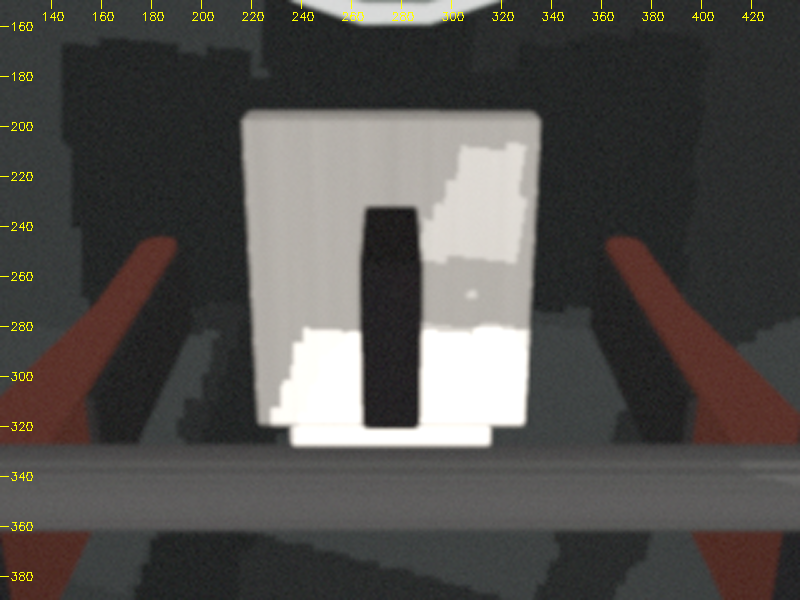

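The rib is centred between the pads and the plate is square to the tool. I'll grab it, lift, and move above the pocket.

```bash
cat >> h.py <<'E'
PK=np.array([.547,.1588,.055]); YAW=11.2; GX,GZ=.053,.034
def ins(tx,tz,th,yaw=YAW,dy=0.):
    """tongue edge at pocket-frame x=tx,z=tz, tilt th deg -> tool pose"""
    a,t=np.radians(yaw),np.radians(th); f=np.array([np.cos(a),np.sin(a),0]); l=np.array([-f[1],f[0],0]); u=np.array([0,0,1.])
    g=PK+f*tx+l*dy+u*tz+GX*(np.cos(t)*f+np.sin(t)*u)+GZ*(-np.sin(t)*f+np.cos(t)*u)
    return toolpose(g,yaw,th)
E
python3 - <<'E'
from h import *
from station import r
r.grab(40); s=r.sense(); print(s["opening"])
t=s["tcp_pos"]; r.servo_line(t+[0,0,.14],speed=.25)
p,o=ins(-.030,.030,20); r.reach(p,o); r.wait(.2)
s=r.sense(); print(s["clock"],s["opening"],s["tcp_pos"]-p,s["contact_force"].round(2))
for n in("side","scene"):
    d=r.snapshot(n); pickle.dump(d,open(f"pics/{n}9.pkl","wb")); crop(d,*((180,200,140,105) if n=="side" else (250,130,120,90)),f"pics/{n}9.png",10)
E
```

```text
0.011738564060634164
19.8083 0.011481108874913683 [ 0.00076804 -0.00101501  0.00022191] [-0.63 -1.05 -2.69]
```

View pics/side9.png

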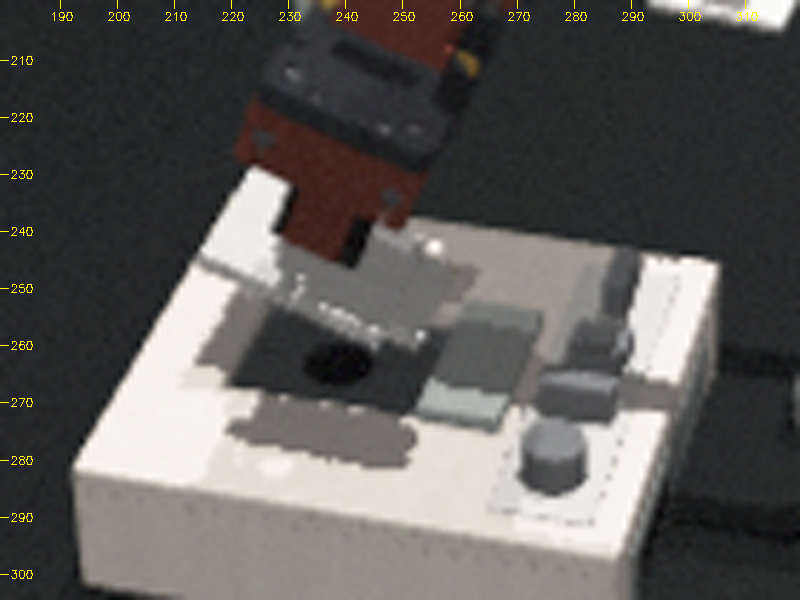

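View pics/scene9.png

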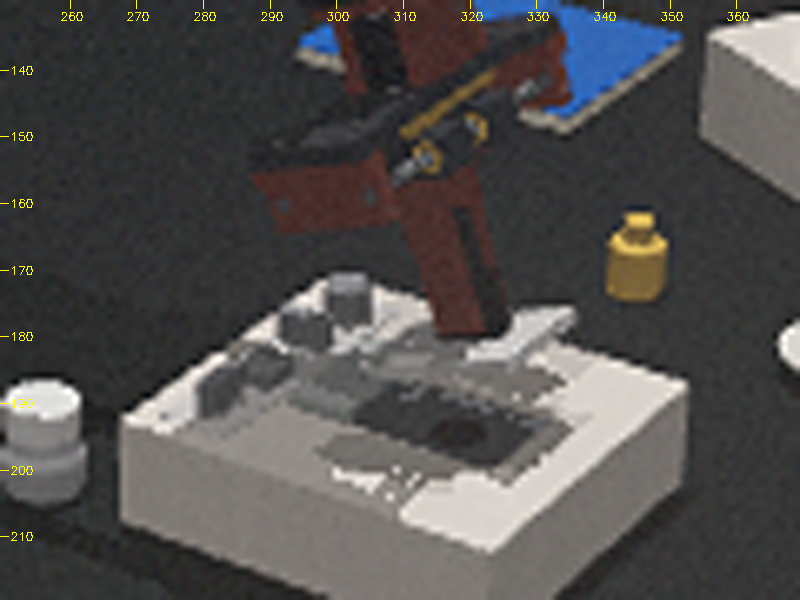

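Run:
```python
from h import *
from station import r
p,o=ins(-.027,.012,20); r.servo_line(p,o,speed=.08); r.wait(.1)
f0=r.sense()["contact_force"]; print(f0.round(2))
for z in (.006,.004,.003,.002,.001,0,-.001,-.002,-.003):
    p,o=ins(-.027,z,20); r.servo_line(p,o,speed=.04)
    s=r.sense(); df=s["contact_force"]-f0; print(z,df.round(2),((s["tcp_pos"]-p)*1e3).round(2))
    if df[2]>3: break
print(s["clock"])
d=r.snapshot("side"); crop(d,180,200,140,105,"pics/side10.png",10)
```

```text
[-0.17 -0.18 -1.13]
0.006 [-0.16  1.26  0.22] [-0.13  0.01 -0.38]
0.004 [ 0.07  1.23 -0.35] [-0.04 -0.   -0.1 ]
0.003 [ 0.11  0.45 -0.28] [-0.02 -0.01 -0.05]
0.002 [0.36 0.88 0.68] [-0.03 -0.   -0.1 ]
0.001 [ 0.31  0.65 -0.92] [-0.02 -0.02 -0.12]
0 [0.61 0.22 0.32] [-0.04 -0.   -0.13]
-0.001 [0.25 0.84 1.79] [0.07 0.01 0.24]
-0.002 [-1.52 -0.55  5.82] [0.12 0.04 0.98]
22.4333
```

View pics/side10.png

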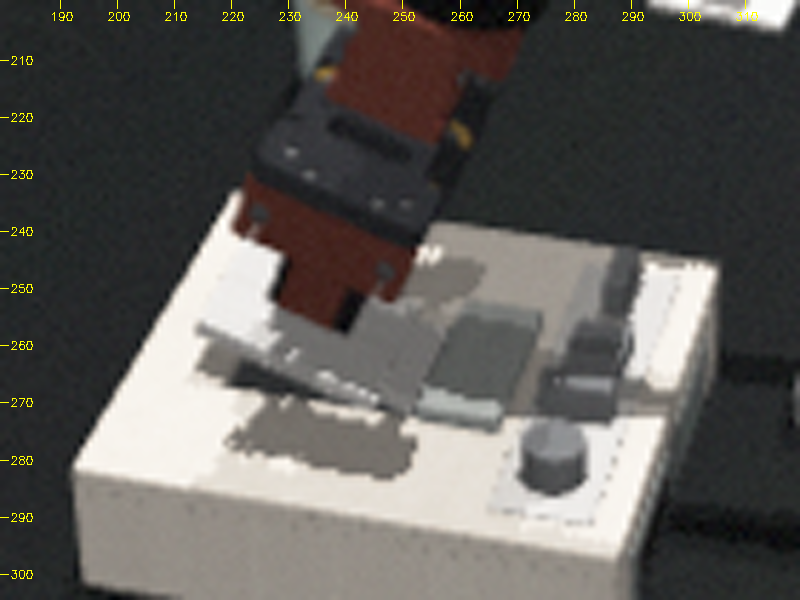

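The tongue touches the pocket floor at the expected height, inside the walls. Now I'll slide it under the lip.

Run:
```python
from h import *
from station import r
p,o=ins(-.027,0.0003,20); r.servo_line(p,o,speed=.04); r.wait(.1)
f0=r.sense()["contact_force"]; print(f0.round(2))
a=np.radians(YAW); f=np.array([np.cos(a),np.sin(a),0]); l=np.array([-f[1],f[0],0])
for x in (-.032,-.035,-.037,-.038,-.039,-.040,-.041,-.042,-.043,-.044,-.045,-.046):
    p,o=ins(x,.0003,20); r.servo_line(p,o,speed=.04)
    s=r.sense(); df=s["contact_force"]-f0; e=(s["tcp_pos"]-p)*1e3; print(x,(df@f).round(2),(df@l).round(2),df[2].round(2),"err",(e@f).round(2),(e@l).round(2),e[2].round(2))
    if df@f>5 : break
print(s["clock"])
d=r.snapshot("side"); crop(d,180,200,140,105,"pics/side11.png",10)
d=r.snapshot("wrist"); crop(d,120,150,320,240,"pics/w11.png",20)
```

```text
[ 0.06 -0.51 -1.71]
-0.032 -0.13 1.05 1.1 err -0.27 0.01 -0.21
-0.035 -0.55 0.86 0.09 err -0.13 0.0 0.05
-0.037 0.75 0.95 -0.24 err -0.07 -0.01 0.03
-0.038 0.21 0.28 -0.25 err -0.01 -0.0 -0.08
-0.039 3.65 0.07 -2.31 err 0.05 -0.01 -0.25
-0.04 6.14 0.03 -4.46 err 0.13 -0.02 -0.39
24.3583
```

View pics/side11.png

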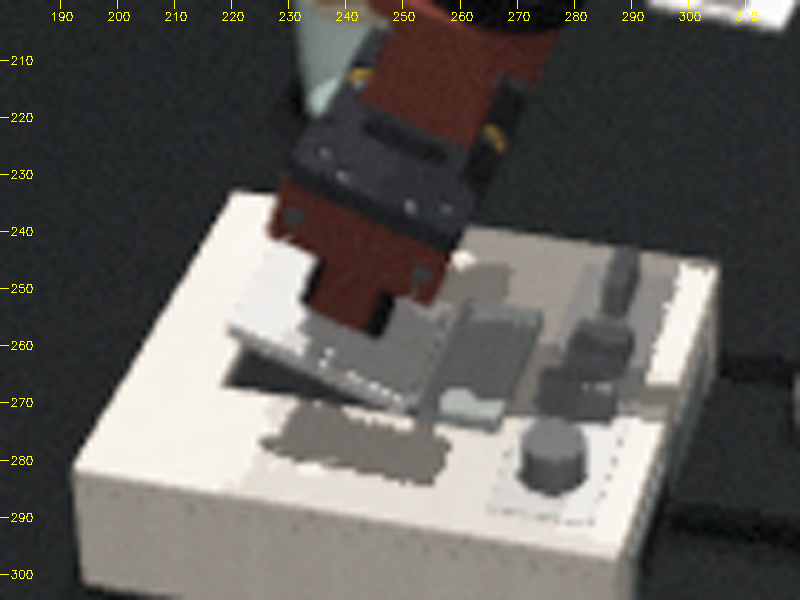

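View pics/w11.png

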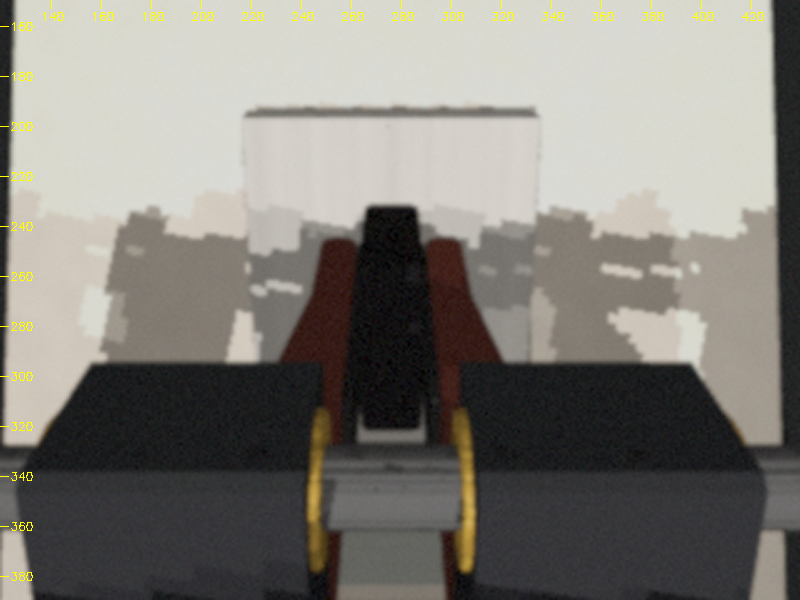

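Run:
```python
from h import *
from station import r
a=np.radians(YAW); f=np.array([np.cos(a),np.sin(a),0]); l=np.array([-f[1],f[0],0])
f0=np.array([.06,-.5,-1.5])
for x,th in ((-.0385,20),(-.0395,18.5),(-.041,17),(-.0428,15),(-.044,12),(-.0445,9),(-.0447,6),(-.0448,4)):
    p,o=ins(x,-.0006,th); r.servo_line(p,o,speed=.03)
    s=r.sense(); df=s["contact_force"]-f0; e=(s["tcp_pos"]-p)*1e3; print(x,th,(df@f).round(2),(df@l).round(2),df[2].round(2),"err",(e@f).round(2),(e@l).round(2),e[2].round(2))
    if np.linalg.norm(df)>15: break
print(s["clock"],s["opening"])
d=r.snapshot("side"); crop(d,180,200,140,105,"pics/side12.png",10)
d=r.snapshot("wrist"); crop(d,120,150,320,240,"pics/w12.png",20)
```

```text
-0.0385 20 0.28 0.41 0.72 err -0.06 0.03 0.17
-0.0395 18.5 -0.78 0.07 0.38 err 0.23 0.02 0.18
-0.041 17 1.11 0.45 0.42 err 0.15 -0.0 -0.0
-0.0428 15 0.07 -0.49 0.07 err 0.11 -0.01 -0.07
-0.044 12 1.15 0.06 0.8 err 0.26 -0.0 -0.14
-0.0445 9 1.54 -0.47 0.94 err 0.24 0.0 -0.03
-0.0447 6 1.17 0.63 -0.49 err 0.12 0.0 -0.24
-0.0448 4 0.34 0.51 0.88 err 0.11 -0.02 -0.3
27.4417 0.01177202292705062
```

View pics/side12.png

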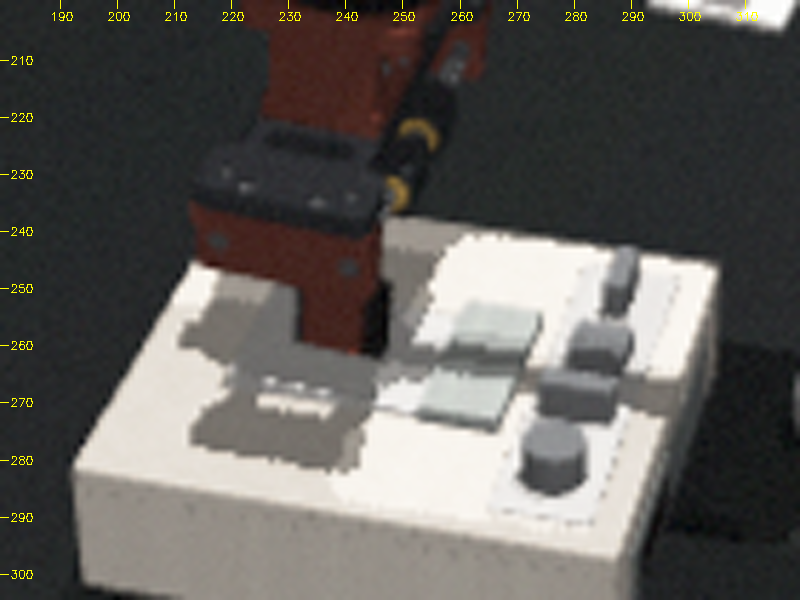

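View pics/w12.png

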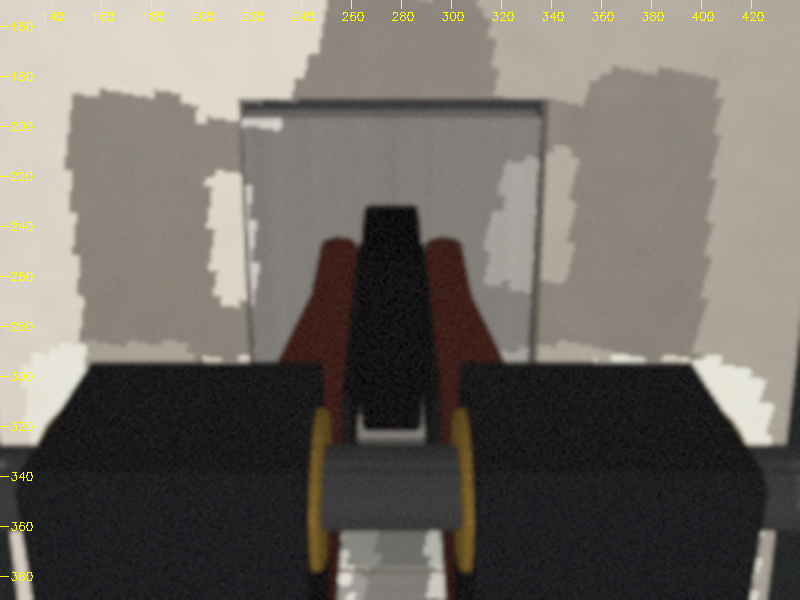

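The plate is in the pocket with even gaps on both sides, and no force has built up. I'll finish turning it down and press it lightly home.

Run:
```python
from h import *
from station import r
a=np.radians(YAW); f=np.array([np.cos(a),np.sin(a),0]); l=np.array([-f[1],f[0],0])
f0=np.array([.06,-.5,-1.5])
for x,z,th in ((-.0448,-.0006,2),(-.0449,-.0006,0),(-.0449,-.0012,0),(-.0449,-.0018,0),(-.0449,-.0025,0),(-.0449,-.0032,0)):
    p,o=ins(x,z,th); r.servo_line(p,o,speed=.03)
    s=r.sense(); df=s["contact_force"]-f0; e=(s["tcp_pos"]-p)*1e3; print(z,th,(df@f).round(2),(df@l).round(2),df[2].round(2),"err",(e@f).round(2),(e@l).round(2),e[2].round(2))
    if df[2]>7: break
r.let_go(); r.wait(.3); s=r.sense(); print(s["clock"],s["opening"],s["contact_force"])
t=s["tcp_pos"]; r.servo_line(t+[0,0,.09],speed=.2)
p,o=toolpose((.55,.160,.36-.163),YAW,0); r.reach(p,o); r.wait(.2)
d=r.snapshot("side"); pickle.dump(d,open("pics/s13.pkl","wb"));crop(d,180,220,140,105,"pics/side13.png",10)
d=r.snapshot("wrist"); pickle.dump(d,open("pics/w13.pkl","wb"));crop(d,140,90,300,225,"pics/w13.png",20)
print(r.sense()["clock"])
```

```text
-0.0006 2 0.14 0.7 0.19 err 0.25 -0.01 -0.23
-0.0006 0 -0.59 0.15 -0.14 err 0.23 -0.01 -0.27
-0.0012 0 -0.2 1.38 0.8 err -0.0 0.01 0.19
-0.0018 0 -2.25 0.17 4.68 err -0.03 0.0 0.78
-0.0025 0 -2.97 0.08 8.94 err -0.05 0.02 1.48
30.5917 0.08791936409430516 [ 0.41323606 -0.55977362 -0.2036473 ]
31.7417
```

View pics/side13.png

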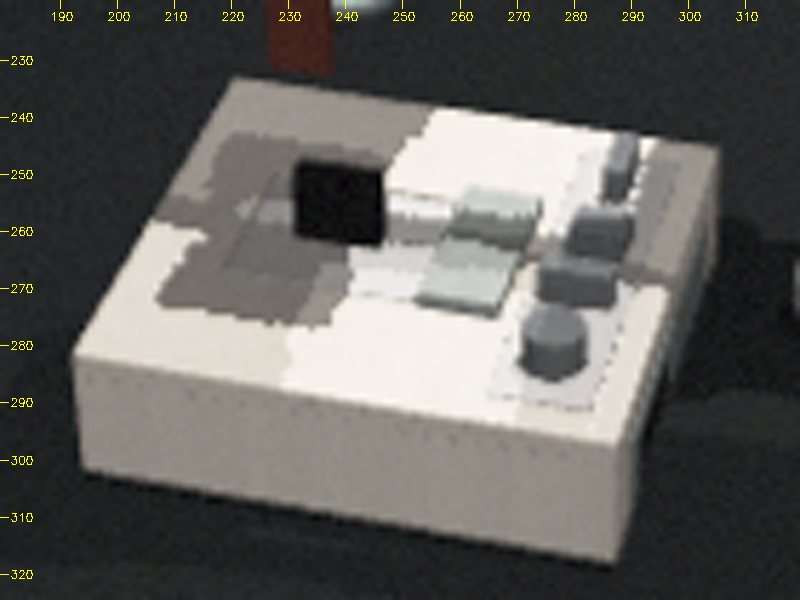

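View pics/w13.png

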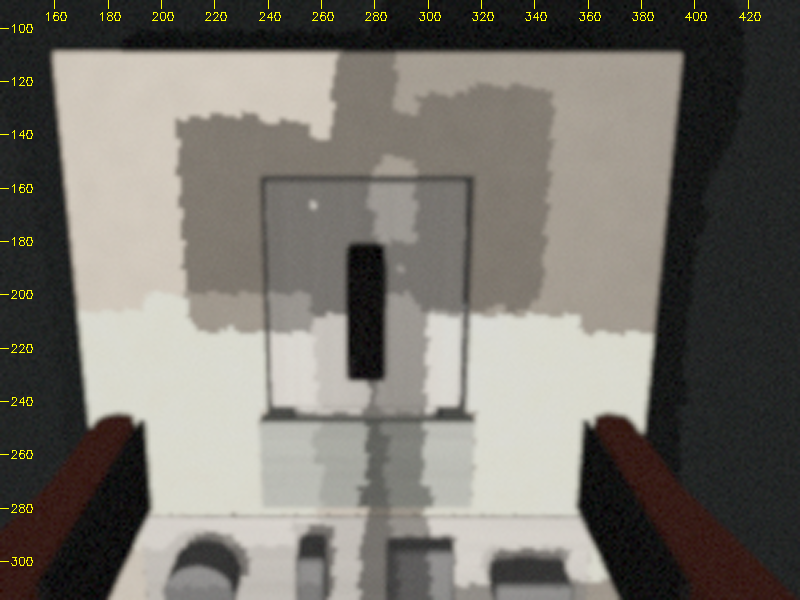

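The cover is flush in the pocket with even gaps. The round key is at the +y end at side (276,277), then long, square (latched) and cross. I'll close the fingers and look at the round key from above.

Run:
```python
from h import *
from station import r
p,o=toolpose((.445,.1965,.33-.163),YAW,0); r.reach(p,o); r.grab(5); r.wait(.1)
d=r.snapshot("wrist"); pickle.dump(d,open("pics/w14.pkl","wb"));crop(d,100,100,320,240,"pics/w14.png",20)
s=r.sense();print(s["clock"],s["opening"])
sd=pickle.load(open("pics/s13.pkl","rb"))
print("side",onplane(sd,276.3,277,.083))
for n,y in(("scene",171.8),): print("scene",onplane(pickle.load(open("pics/scene0.pkl","rb")),301.8,y,.083))
```

```text
33.7667 0.0006335683809316231
side [0.44306507 0.19928776 0.083     ]
scene [0.44286309 0.20067952 0.083     ]
```

View pics/w14.png

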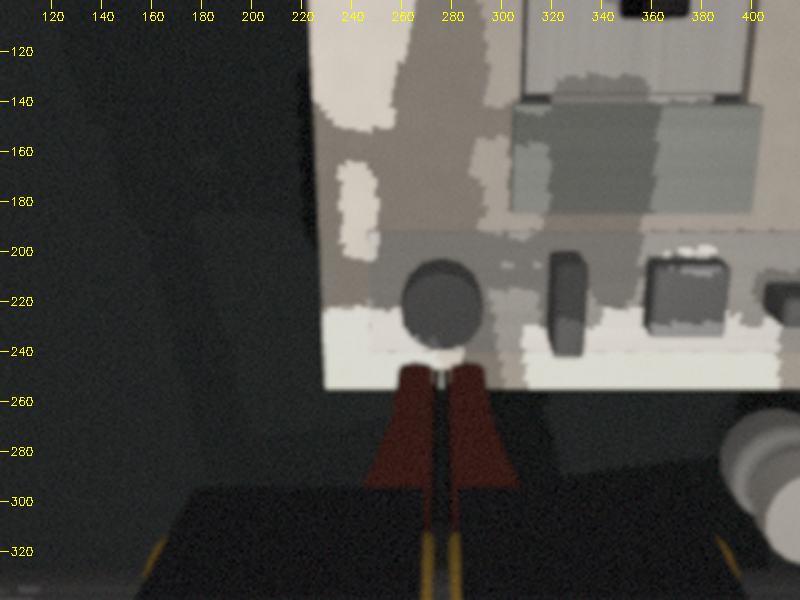

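Run:
```python
from h import *
from station import r
d=pickle.load(open("pics/w14.pkl","rb")); k=onplane(d,275.7,222.5,.083); print(k)
k=(k+np.array([.4449,.1965,.083])+np.array([.443,.1993,.083]))/3; print(k)
p,o=toolpose([k[0],k[1],.095],YAW,0,depth=.182); r.reach(p,o); r.wait(.2)
f0=r.sense()["contact_force"]
for z in (.086,.083,.081,.079,.077,.075,.073,.0715,.070,.069,.068,.067,.066):
    p,o=toolpose([k[0],k[1],z],YAW,0,depth=.182); r.servo_line(p,speed=.04)
    s=r.sense(); tip=s["tcp_pos"][2]-.182; df=s["contact_force"]-f0; print(z,round(tip,4),df.round(1))
    if tip<.0745 and df[2]>16: break
print(s["clock"])
d=r.snapshot("side"); crop(d,180,220,140,105,"pics/side15.png",10)
```

```text
[0.4469337 0.1974271 0.083    ]
[0.44494457 0.19774237 0.083     ]
0.086 0.0856 [ 0.6 -0.4  1.6]
0.083 0.0833 [ 0.8 -0.5  2.9]
0.081 0.0818 [-0.5 -0.9  4.3]
0.079 0.0801 [-0.6 -1.2  7.4]
0.077 0.0777 [-0.5 -0.5  4.1]
0.075 0.0751 [ 1.3 -0.3  2.4]
0.073 0.0731 [2.  0.4 4.4]
0.0715 0.0716 [2.3 0.3 4.3]
0.07 0.0713 [-0.8 -1.7 10. ]
0.069 0.0712 [-2.2 -2.5 15.1]
0.068 0.0711 [-5.4 -3.4 19.1]
37.1667
```

View pics/side15.png

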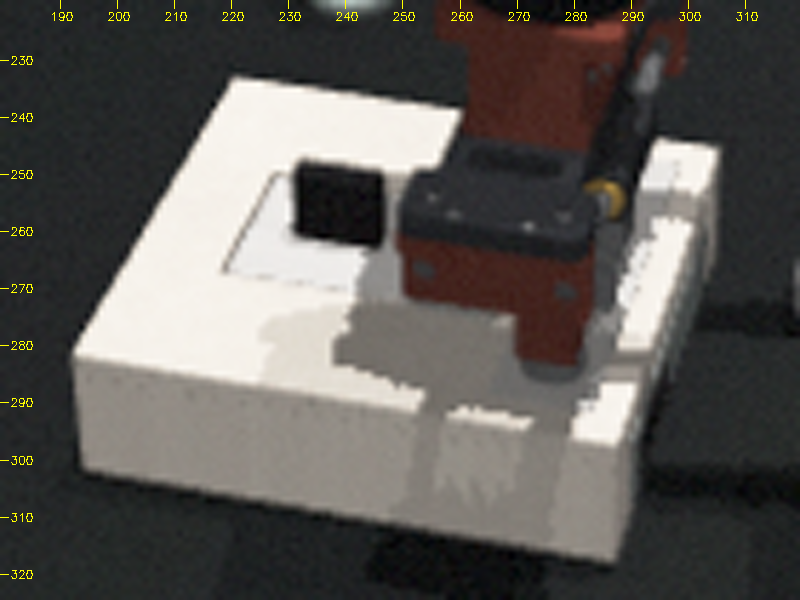

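The force dropped past the 3–4 mm bump, then rose at the hard stop with the key 12 mm down. I'll lift off and check.

Run:
```python
from h import *
from station import r
t=r.sense()["tcp_pos"]; r.servo_line(t+[0,0,.12],speed=.15)
p,o=toolpose((.445,.1965,.36-.163),YAW,0); r.reach(p,o); r.wait(.2)
d=r.snapshot("wrist"); crop(d,100,100,320,240,"pics/w16.png",20)
p,o=toolpose((.40,-.05,.40-.163),0,0); r.reach(p,o); r.wait(.3)
d=r.snapshot("side"); crop(d,180,220,140,105,"pics/side16.png",10); cv2.imwrite("pics/side16f.png",cv2.resize(d["frame"][:,:,::-1],(800,600)))
d=r.snapshot("scene"); crop(d,250,150,120,90,"pics/scene16.png",10)
s=r.sense(); print(s["clock"],s["contact_force"])
```

```text
40.075 [-0.13666038 -0.59153125  0.09062259]
```

View pics/side16.png

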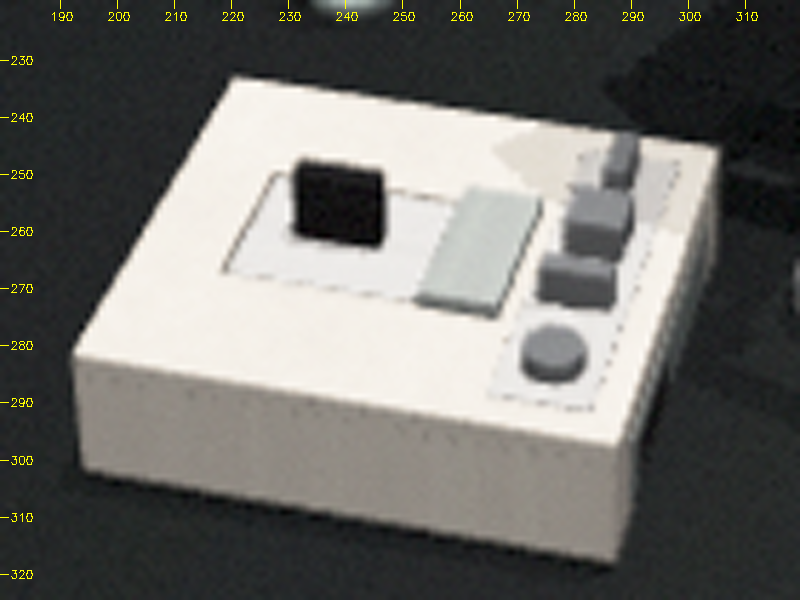

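View pics/scene16.png

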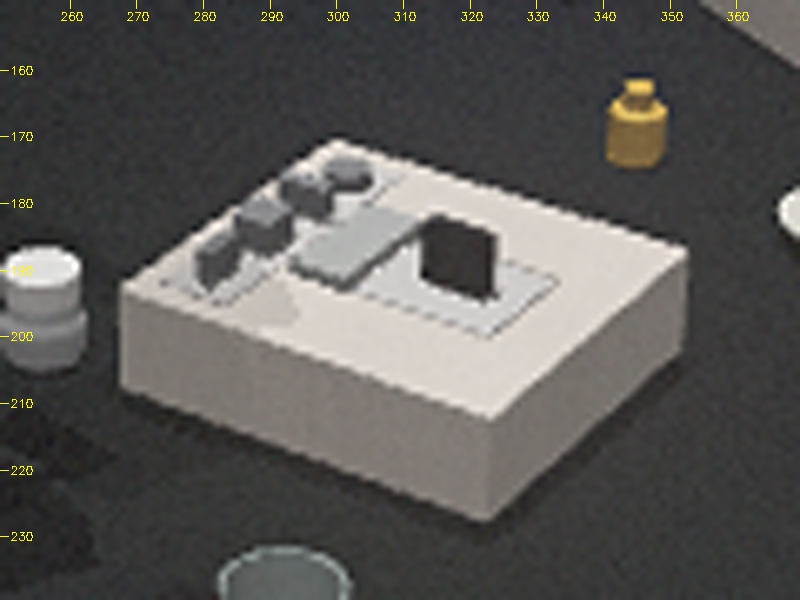

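View pics/w16.png

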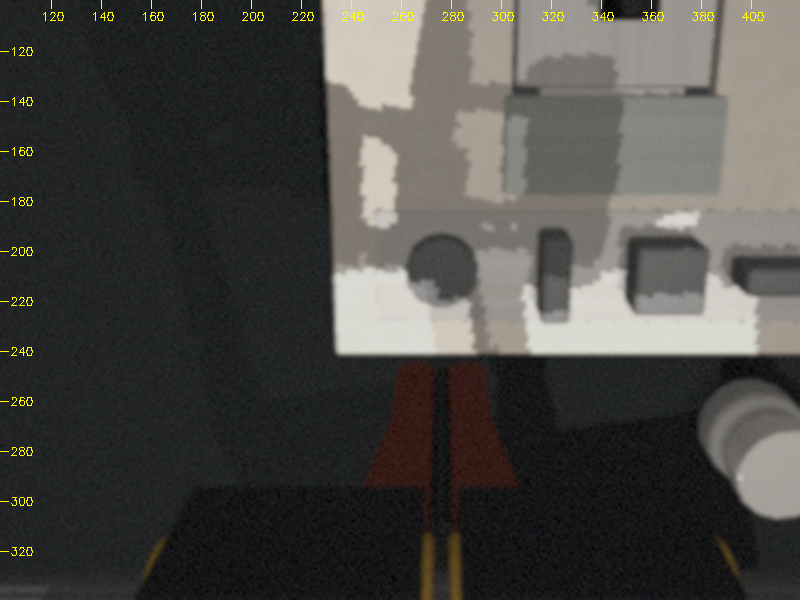

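View pics/side16f.png

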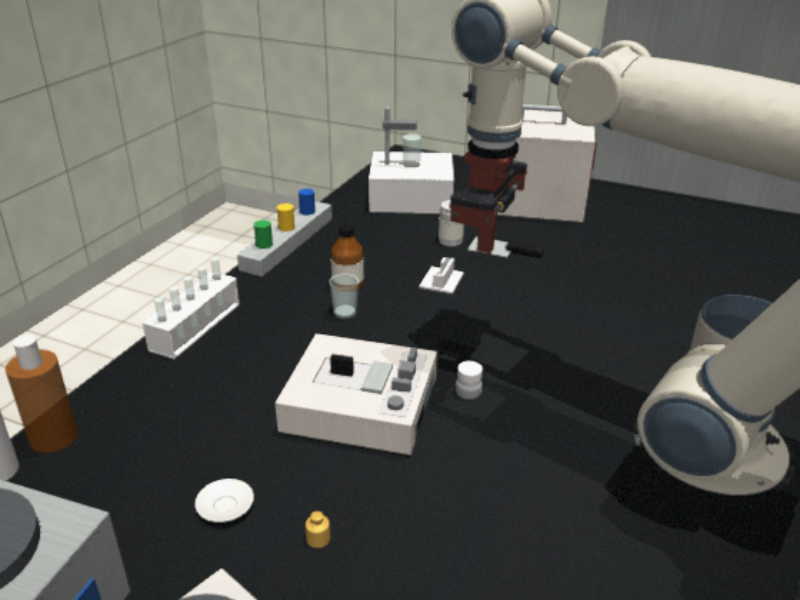

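The round key stays down (side (276,281)) and the square key is up (284,257). Both narrow keys are up, the cover is flush in the pocket, and the bystanders look unmoved.

```bash
python3 -c "
from station import r
r.hand_in(); print(r.sense()['clock'])"
```

```text
the job is handed in; nothing more can be done
the job is handed in; nothing more can be done
```

The job is done and handed in; `hand_in` gives no verdict, and the robot's clock read about 40 s of the 72 s just before.

**What I did:**
- I took the cover plate out of the rack by its handle with the tool tilted back, turned it, laid it flat on the bench and let go.
- I regripped it from above, slid the tongue under the lip at 20° until it met the lip, turned it down and pressed it home with about 9 N before letting go.
- I then pressed the round key to its stop, which it reached 12 mm down with about 19 N.

**Last checks (by eye in the pictures):**
- **Cover:** it lies flush in the pocket with small, near-even gaps and its tongue under the lip.
- **Keys:** the round key stays down, the square key has popped up and both narrow keys are up.
- **Bystanders:** those in view look unmoved.
- **Robot:** it stood clear, with the force reading near zero.

**Disagreements:** estimates of the pocket's and the round key's positions differed by 3–5 mm between cameras. The touches on the pocket floor and the lip fitted my pocket estimate to about 1 mm. For the key I used the average of three estimates.

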